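# Wind the lab lift up to its mark

## Robot

A 6-joint arm with a two-finger parallel gripper is mounted at the origin on the work surface. World frame = base frame: x ahead of the robot, y to its left, z up, the work surface at z = 0. Lengths are in m, angles in degrees, forces in N, time in s.
With the tool pointing down it reaches from about 0.325 to 0.85 m from the base axis. Payload 15.5 kg.
Tool frame: the origin (TCP) lies at the very end of the fingers, on their centre line; the grasp point (between the pads) lies arm.grip_depth behind it (arm.grip_depth is the distance from the TCP to the grasp point, in m); z points along the fingers, y is the direction in which the jaws open and shut (so a half turn about z gives the same grasp; the last joint's range is limited). The gripper opens to 91 mm and grips with 3 to 60 N. Pads are 32 mm wide; open, the fingers measure 118 mm over their backs; the gripper's body (76 mm by 178 mm) begins 60 mm behind the grasp point.
Start: joints at [68.153, 28.281, 77.091, -0, 74.628, -5.472], TCP at [0.176, 0.6, 0.182] pointing down, gripper open.
Joint ranges: [-166.48, 166.48], [-47.26, 123.95], [12.59, 153.08], [-70.14, 250.14], [6.76, 159.57], [-176.63, 176.63]. Speed limits (degrees/s): [108.29, 108.29, 147.25, 172.46, 172.46, 172.46].

## Interface

Orientations are given as a 3x3 rotation matrix whose columns are the frame's x, y, z axes.
In Python, from rig import arm gives the robot as it stands. Calls block until the motion is done:
- arm.move_to(position, orientation): joint-space move of the TCP to a pose.
- arm.move_l(position, orientation=None, feed=0.15): straight line of the TCP; orientation=None keeps the orientation; feed is the mean speed in m/s.
- arm.move_joints(angles): joint-space move.
- arm.grip(opening): finger opening in m; the grip force is fixed at half the most; returns when the fingers have stopped.
- arm.sleep(seconds).
- arm.solve_ik(position, orientation): joint angles nearest the present ones, or None.
- arm.snapshot(name): name is "scene" or "top" or "wrist"; returns the picture (480x640x3 uint8, red, green, blue); there is no depth.
- arm.get_calibration(name): a dict with "intrinsics" (3x3 intrinsics, pixels), "k1" (the pictures are not rectified: a ray, as slopes to the right and down, at radius r is drawn at 1 + k1 r^2 times it, then the intrinsics apply), "cam_to_world" (4x4, takes a point from camera to world coordinates). Camera axes: x right, y down, z forward; pixel columns grow to the right and rows downward; lengths in m; the calibration is good to about 2 mm. A picture is of the moment at which its call begins: read the wrist's pose just before it. get_calibration takes no time and is no camera call; for the wrist camera it gives the pose at the moment of the call.
A pose or a line that the arm cannot do raises arm.Unreachable and nothing moves.
- arm.sign_off(): hands the job in, once; it reports no verdict.
Readings, each from a call of its own:
- arm.current_t(): time.
- arm.current_joint_positions(): joint angles.
- arm.current_dq(): joint speeds.
- arm.current_tau(): joint torques, N m.
- arm.current_ee_pos(): TCP position.
- arm.current_tool_rot(): TCP orientation.
- arm.current_force(): force on the tool from outside, world axes, zero at the start.
- arm.current_torque(): the same for the moment, N m.
- arm.current_width(): finger opening in m.
Only numpy, scipy, OpenCV 4.12 (cv2) and the standard library are available. Lean on these libraries where they do the work, as an engineer would, in place of code of your own. Each camera call takes 0.05 s, during which the arm holds its last target.

## Task

Put the loose crank onto the lift's square shaft, pushed fully home, and wind it clockwise (seen from above) until the platform's black pointer is level with the red mark on the scale post, with the jar still standing on the platform. Leave the crank seated on the shaft, let go of everything, and do not disturb the other things on the bench.

Things in the scene. Friction and masses are not known exactly. Their poses are not given: they have to be found in the camera images.
- lift: Screw lift fixed to the bench: grey base plate 345 x 130 x 16 mm, white gearbox 90 x 90 mm with its top 70 mm up, platform on a round column. Origin on the vertical shaft axis at bench level; x axis from the shaft to the platform, whose centre is at x = 200 mm. Clockwise winding seen from above lifts the platform 12 mm a full turn, anticlockwise lowers it; pushing the platform does not move it.
- shaft_tip (a point): Centre of the top of the steel shaft, 95 mm above the bench. The shaft stands upright on the gearbox: a square, 14 mm across flats, from 75 to 89 mm up, then tapering (still square) to 8 mm at the tip. The angle at which the square stands differs each time and is not given (these axes are the lift's). It turns with 0.13 N m of friction and stays where it is left.
- seat (a point): Centre of the top of the brass collar (60 mm diameter) round the foot of the square shaft, 75 mm above the bench: the underside of the crank's hub rests flat here when fully home.
- crank: Loose crank, about 0.23 kg, lying flat, socket down. Origin at the centre of the hub's underside, z up, x along the arm. Socket in the underside: square, 16.8 mm wide, flats parallel to x and y, 26 mm deep; it fits the shaft in any of four quarter-turn positions with about 12 degrees of play each way. Yellow arm 18 mm wide, 8 mm thick, flush with the underside, out to x = 74 mm.
- hub_top (a point): Centre of the top of the crank's hub, 48 mm above its underside. The hub is a dark steel block 24 x 24 mm, faces square to the crank's x and y.
- knob (a point): Middle of the crank's black, upright, freely spinning round handle: 62 mm from the hub's axis, 31 mm above the hub's underside; the handle is 22 mm in diameter and reaches from 10 to 52 mm above the underside.
- pointer (a point): Tip of the black pointer on the +y side of the platform (lift frame), next to the scale post; the middle of its thickness. The platform is an aluminium plate 120 x 120 mm, its top 4 mm above this point.
- mark: Red collar, 17 mm across and 4 mm thick, clamped on the steel scale post (8 mm rod, top 162 mm above the bench); origin at its centre, the height to bring the pointer to. Between one and a half and three turns above the pointer's start. The pointer can pass it.
- jar: Clear lidded sample jar, 54 mm diameter, 75 mm tall, 0.25 kg, standing on the platform; origin at the centre of its underside. It rides up with the platform and must stay standing there.
- beaker: Glass beaker, 70 mm diameter, 90 mm tall, origin under its centre. Bystander, may have changed places with the crank.
- bottle: Amber bottle, 60 mm diameter, 130 mm tall, origin under its centre. Bystander.
- tipbox: Blue tip box 80 x 60 x 50 mm, origin under its centre. Bystander.
- spatula: Spatula, 180 mm long, lying on the bench. Bystander.
- dish: White dish, 90 mm diameter, 14 mm tall, origin under its centre. Bystander.
Mind the look-alikes: they are no part of the job. What is shaped like the crank but orange is not meant.

How it is judged (in metres and radians):
On the way, in this order (a step that is already met when the one before it is completed fails the run):
1. the crank is fully home on the square shaft (z of crank in the frame of seat below 0.004 m and horizontal distance between crank and seat below 0.004 m and angle between crank's own z axis and vertical below 0.1 rad), for 0.2 s.
2. the platform's pointer is level with the red mark, the crank still home on the shaft (all of step 1 and z of pointer in the frame of mark between -0.004 and 0.004 m), for 0.2 s.
At the end, for the whole second after the job is handed in: The crank sits fully home on the shaft (hub within 4 mm of the seat in height and sideways, tilted less than 0.1 rad), the pointer's tip is within 4 mm of the red mark's height, the jar stands upright (within 0.1 rad) on the platform, and crank and jar are at rest (all of step 2 and angle between jar's own z axis and vertical below 0.1 rad and z of jar in the frame of pointer between -0.004 and 0.012 m and linear speed of each of crank, jar below 0.02 m/s); the robot touches nothing.
It fails at once if a bystander (beaker, bottle, tip box, spatula or dish) is shifted more than 30 mm (distance of any of beaker, bottle, tipbox, spatula, dish from where it was at the start of the episode above 0.03 m).
It fails at once if the jar tips over (angle between jar's own z axis and vertical above 0.5 rad).
It also fails if it takes over 72 s, if anything falls off the work surface, if the arm or the gripper's body presses on something with over 40 N, if the wrist force passes 120 N, or if a joint passes its speed limit or range.

## Working session

There is one attempt and no reset: what is moved stays moved. The work goes in short steps, each a Python script; the robot and the scene stay as the last script left them, time stands still between calls to the robot, and variables do not carry over. Pictures are saved under pics/ and viewed, and the job is handed in when it is done.

```bash
ls; mkdir -p pics; cat > h.py <<'E'
import numpy as np, cv2
from rig import arm
def save(n,im): cv2.imwrite('pics/'+n+'.png',cv2.cvtColor(im,cv2.COLOR_RGB2BGR))
def ray(cal,px):
    K=np.array(cal['intrinsics']);k1=cal['k1'];T=np.array(cal['cam_to_world'])
    u=cv2.undistortPoints(np.array(px,float).reshape(-1,1,2),K,np.array([k1,0,0,0.])).reshape(-1,2)
    d=np.c_[u,np.ones(len(u))]@T[:3,:3].T
    return T[:3,3],d
def onz(cal,px,z):
    o,d=ray(cal,px); return o+d*((z-o[2])/d[:,2])[:,None]
def proj(cal,P):
    K=np.array(cal['intrinsics']);T=np.linalg.inv(np.array(cal['cam_to_world']))
    return cv2.projectPoints(np.array(P,float).reshape(-1,1,3),cv2.Rodrigues(T[:3,:3])[0],T[:3,3],K,np.array([cal['k1'],0,0,0.]))[0].reshape(-1,2)
def tri(c1,p1,c2,p2):
    o1,d1=ray(c1,[p1]);o2,d2=ray(c2,[p2]);d1=d1[0];d2=d2[0]
    s=np.linalg.lstsq(np.c_[d1,-d2],o2-o1,rcond=None)[0]
    a=o1+s[0]*d1;b=o2+s[1]*d2
    return (a+b)/2,np.linalg.norm(a-b)
E
python3 - <<'E'
from h import *
for n in ['scene','top','wrist']:
    c=arm.get_calibration(n); im=arm.snapshot(n); save(n+'0',im)
    np.save('pics/'+n+'0.npy',im)
    print(n,np.round(c['cam_to_world'],3).tolist(),np.round(c['intrinsics'],1).tolist(),c['k1'])
print(arm.current_t(),arm.grip_depth)
E
```

```text
pics
scene [[-0.002, 0.823, -0.569, 1.226], [1.0, -0.001, -0.005, 0.022], [-0.005, -0.569, -0.823, 1.078], [0.0, 0.0, 0.0, 1.0]] [[530.1, 0.0, 323.4], [0.0, 530.1, 245.9], [0.0, 0.0, 1.0]] 0.012290616164528064
top [[-0.011, -0.995, 0.095, 0.441], [-1.0, 0.009, -0.018, 0.022], [0.017, -0.095, -0.995, 1.403], [0.0, 0.0, 0.0, 1.0]] [[494.4, 0.0, 319.4], [0.0, 494.4, 245.7], [0.0, 0.0, 1.0]] -0.03755387746922296
wrist [[0.281, 0.932, 0.228, 0.112], [0.96, -0.272, -0.068, 0.619], [-0.001, 0.237, -0.971, 0.383], [0.0, 0.0, 0.0, 1.0]] [[359.9, 0.0, 319.9], [0.0, 359.9, 240.9], [0.0, 0.0, 1.0]] -0.015757695970805403
0.15 0.0188
```

View pics/scene0.png

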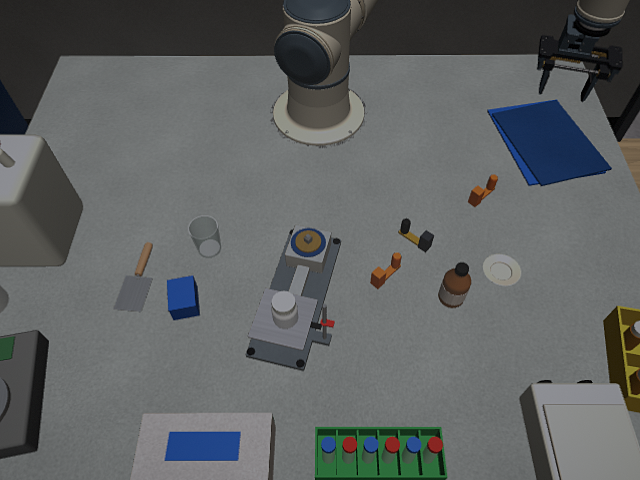

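View pics/top0.png

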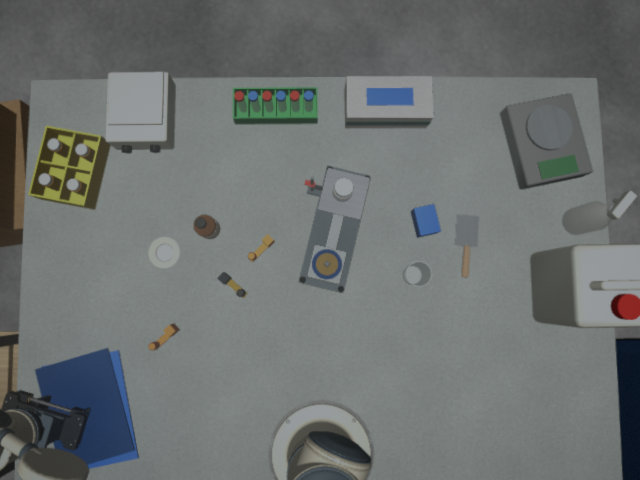

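View pics/wrist0.png

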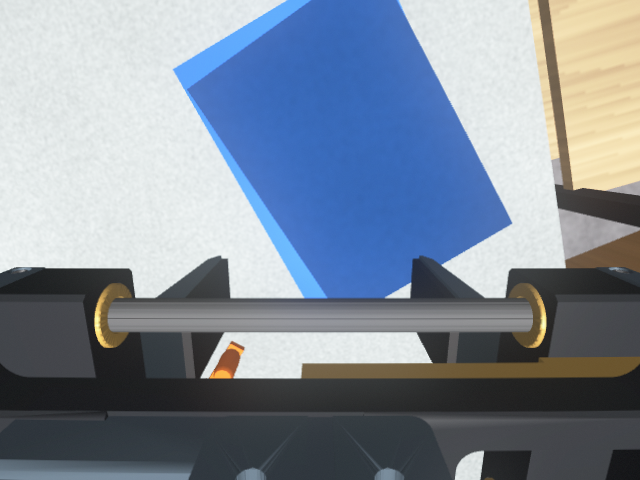

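```bash
python3 - <<'E'
from h import *
s=np.load('pics/scene0.npy');t=np.load('pics/top0.npy')
def c(im,x0,x1,y0,y1,f): return cv2.resize(im[y0:y1,x0:x1],(400,300),interpolation=cv2.INTER_CUBIC)
a=np.vstack([np.hstack([c(s,380,460,205,265,5),c(s,240,360,280,370,5)]),np.hstack([c(t,200,280,240,300,5),c(t,280,400,200-35,290-35,5)])])
save('crop0',a)
E
```

```text
(no output)
```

View pics/crop0.png

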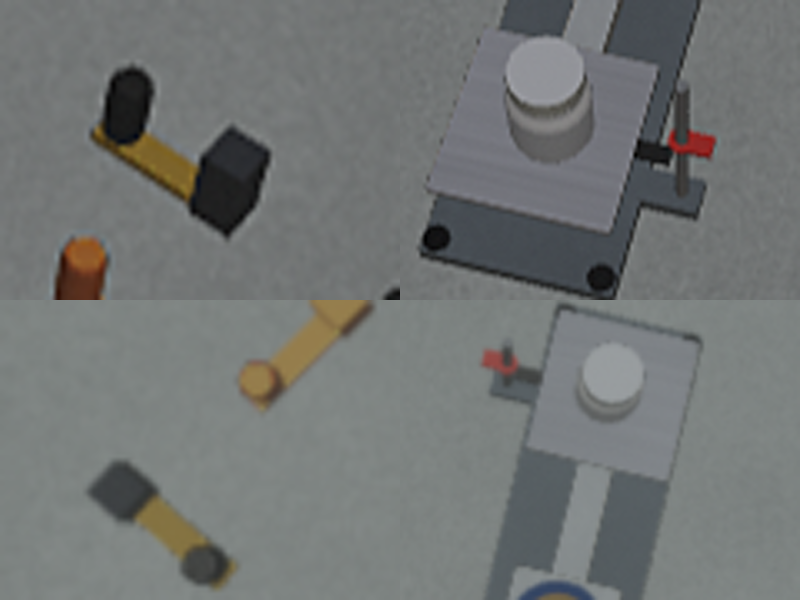

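The crank candidates, in the scene picture, are the orange ones at (388,270) and (483,190), and the one at (416,236). The last has a yellow arm, a dark square hub at scene (427,240) / top (225,278), and a black knob at scene (405,226) / top (241,293). It fits the description and the crop confirms it. The red collar is on the post beside the black pointer, at scene (328,323). Next I'll get rough positions and then take wrist views.

```bash
python3 - <<'E'
from h import *
s=arm.get_calibration('scene');t=arm.get_calibration('top')
print('hub',onz(t,[[224.3,277.7]],.048),'knob',onz(t,[[240.7,292.8]],.052))
print('hub s',onz(s,[[427.5,234.5]],.048))
print('shaft',onz(t,[[327,264]],.095), onz(s,[[308.5,239]],.095))
print('post top',onz(t,[[310.5,180]],.162))
print('pads corners tri jar lid', tri(t,[343.5,187],s,[284,299]))
print('bystander beaker,bottle',onz(t,[[416,274],[206,226],[164,252]],.0))
E
```

```text
hub [[0.48525564 0.25903874 0.048     ]] knob [[0.4437115  0.21354634 0.052     ]]
hub s [[0.48050633 0.26520022 0.048     ]]
shaft [[ 0.51725306 -0.02058507  0.095     ]] [[ 0.52665775 -0.01772503  0.095     ]]
post top [[0.72862493 0.02109703 0.162     ]]
pads corners tri jar lid (array([ 0.71233956, -0.06277338,  0.15013243]), np.float64(0.0021411321923867767))
bystander beaker,bottle [[ 0.49165402 -0.27705045  0.        ]
 [ 0.63482878  0.32077782  0.        ]
 [ 0.56139536  0.43951052  0.        ]]
```

```bash
cat >> h.py <<'E'
def Rd(yaw):  # tool down; tool x at world yaw (deg)
    a=np.radians(yaw); x=np.array([np.cos(a),np.sin(a),0]);z=np.array([0,0,-1.]);return np.c_[x,np.cross(z,x),z]
def Cam():
    T=np.eye(4);T[:3,:3]=arm.current_tool_rot();T[:3,3]=arm.current_ee_pos()
    return np.linalg.inv(T)@np.array(arm.get_calibration('wrist')['cam_to_world'])
def look_pose(target,h,yaw,C):
    R=Rd(yaw); o=R@C[:3,3]; d=R@C[:3,2]
    cam=np.array(target)-d*(h/-d[2]); return cam-o,R
def shot(n):
    c=arm.get_calibration('wrist'); im=arm.snapshot('wrist'); save(n,im); np.save('pics/'+n+'.npy',im)
    import pickle; pickle.dump(c,open('pics/'+n+'.pkl','wb')); return c,im
def load(n):
    import pickle; return pickle.load(open('pics/'+n+'.pkl','rb')),np.load('pics/'+n+'.npy')
E
python3 - <<'E'
from h import *
C=Cam();np.save('C.npy',C);print(np.round(C,3).tolist(),np.round(arm.current_tool_rot(),3).tolist())
for name,t in (('crank',[.467,.238,.04]),('shaft',[.521,-.019,.09])):
    for yaw in range(-180,180,30):
        p,R=look_pose(t,.22,yaw,C); q=arm.solve_ik(p,R)
        print(name,yaw,np.round(p,3),None if q is None else np.round(q))
E
```

```text
[[0.001, -0.971, -0.238, 0.067], [1.0, 0.001, 0.0, 0.0], [-0.0, -0.238, 0.971, -0.202], [0.0, 0.0, 0.0, 1.0]] [[-0.959, 0.282, -0.0], [0.282, 0.959, -0.001], [0.0, -0.001, -1.0]]
crank -180 [0.48  0.238 0.058] [ 20.  30.  98.  -0.  52. -70.]
crank -150 [0.479 0.244 0.058] [ 21.  30.  97.  -0.  52. -99.]
crank -120 [0.474 0.249 0.058] [  21.   30.   98.   -0.   52. -129.]
crank -90 [0.467 0.251 0.058] [  22.   30.   98.   -0.   52. -158.]
crank -60 [0.461 0.25  0.058] [ 22.  30.  99.  -0.  51. 172.]
crank -30 [0.456 0.245 0.058] [ 22.  29. 100.  -0.  51. 142.]
crank 0 [0.454 0.238 0.058] [ 21.  29. 101.  -0.  50. 111.]
crank 30 [0.455 0.232 0.058] [ 20.  29. 101.  -0.  50.  80.]
crank 60 [0.46  0.227 0.058] [ 20.  29. 101.  -0.  50.  50.]
crank 90 [0.467 0.225 0.058] [ 19.  29. 100.  -0.  51.  19.]
crank 120 [0.473 0.226 0.058] [ 19.  30.  99.  -0.  51. -11.]
crank 150 [0.478 0.231 0.058] [ 19.  30.  98.  -0.  52. -41.]
shaft -180 [ 0.534 -0.019  0.108] [ -8.  26.  95.  -0.  59. -98.]
shaft -150 [ 0.533 -0.013  0.108] [  -8.   26.   95.   -0.   59. -128.]
shaft -120 [ 0.528 -0.008  0.108] [  -7.   26.   96.   -0.   58. -157.]
shaft -90 [ 0.521 -0.006  0.108] [ -7.  25.  97.  -0.  58. 173.]
shaft -60 [ 0.515 -0.007  0.108] [ -7.  25.  98.  -0.  58. 143.]
shaft -30 [ 0.51  -0.012  0.108] [ -8.  24.  98.  -0.  57. 112.]
shaft 0 [ 0.508 -0.019  0.108] [-9. 24. 99. -0. 57. 81.]
shaft 30 [ 0.509 -0.025  0.108] [-10.  24.  98.  -0.  57.  50.]
shaft 60 [ 0.514 -0.03   0.108] [-10.  25.  98.  -0.  58.  20.]
shaft 90 [ 0.521 -0.032  0.108] [-10.  25.  97.  -0.  58. -10.]
shaft 120 [ 0.527 -0.031  0.108] [-10.  26.  96.  -0.  58. -40.]
shaft 150 [ 0.532 -0.026  0.108] [ -9.  26.  95.  -0.  59. -69.]
```

```bash
python3 - <<'E'
from h import *
C=np.load('C.npy')
for n,t,h in (('crank1',[.467,.238,.05],.28),('shaft1',[.521,-.019,.095],.26)):
    p=np.array([t[0]-.067,t[1],t[2]+h-.202])
    arm.move_to(p,Rd(0)); shot(n); print(arm.current_t(),arm.current_ee_pos())
E
```

```text
2.075 [0.40002137 0.23847014 0.12806472]
3.1583 [ 0.45390805 -0.01785735  0.15287743]
```

View pics/crank1.png

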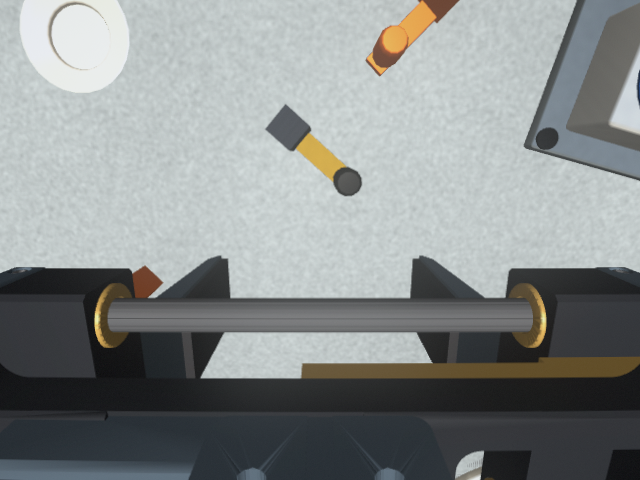

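View pics/shaft1.png

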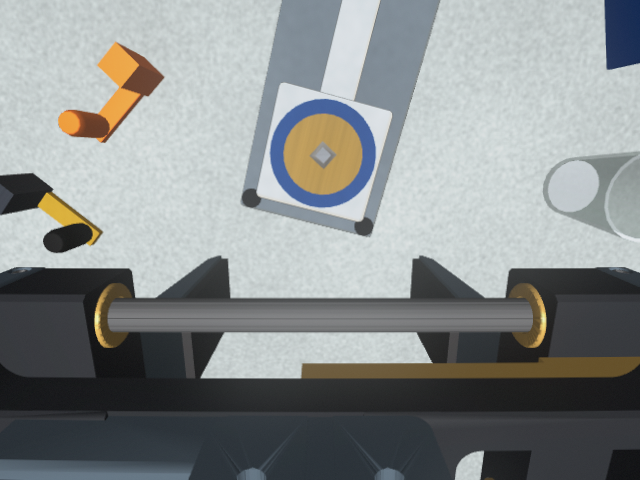

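The crank picture shows the hub top at about (288,128), the yellow arm, and the knob top at (347,182). The shaft picture shows the brass collar centred at about (322,153), with the square shaft tip at its middle standing at roughly 45° to the image. Now to measure both precisely.

```bash
python3 - <<'E'
from h import *
c,im=load('crank1'); hsv=cv2.cvtColor(im,cv2.COLOR_RGB2HSV)
m=((hsv[...,2]<110)).astype(np.uint8); m[230:]=0;m[:,:230]=0;m[:,400:]=0;m[:90]=0
for k in cv2.findContours(m,0,2)[0]:
    if cv2.contourArea(k)>200:
        r=cv2.minAreaRect(k);print(cv2.contourArea(k),r);b=cv2.boxPoints(r)
        z=.048 if r[0][0]<320 else .052
        w=onz(c,b,z); print(np.round(onz(c,[r[0]],z),4),[round(np.linalg.norm(w[i]-w[(i+1)%4]),4) for i in range(4)],[round(np.degrees(np.arctan2(*(w[(i+1)%4]-w[i])[1::-1])),1) for i in range(4)])
c,im=load('shaft1'); hsv=cv2.cvtColor(im,cv2.COLOR_RGB2HSV)
m=cv2.inRange(hsv,(10,90,80),(30,255,255));m[:90]=0;m[215:]=0;m[:,:265]=0;m[:,385:]=0
k=max(cv2.findContours(m,0,2)[0],key=cv2.contourArea);e=cv2.fitEllipse(k);print(e)
w=onz(c,[e[0],(e[0][0]+e[1][0]/2,e[0][1])],.075);print('collar',w[0],np.linalg.norm(w[1]-w[0])*2)
x,y=300,132
s=cv2.inRange(hsv[y:y+45,x:x+45],(0,0,0),(180,90,255))
for k in cv2.findContours(s,0,2)[0]:
    if cv2.contourArea(k)>50:
        r=cv2.minAreaRect(k+np.array([x,y]));b=cv2.boxPoints(r)
        w=onz(c,b,.089);print(r,onz(c,[r[0]],.089),[round(np.linalg.norm(w[i]-w[(i+1)%4]),4) for i in range(4)],[round(np.degrees(np.arctan2(*(w[(i+1)%4]-w[i])[1::-1])),1) for i in range(4)])
save('shaftcrop',np.hstack([cv2.resize(im[y:y+45,x:x+45],(400,400),interpolation=0),cv2.resize(cv2.merge([s]*3),(400,400),interpolation=0)]))
E
```

```text
573.0 ((346.50006103515625, 181.5), (28.174455642700195, 26.385601043701172), 26.56505012512207)
[[0.445  0.2184 0.052 ]] [np.float64(0.0198), np.float64(0.0215), np.float64(0.02), np.float64(0.0218)] [np.float64(-26.3), np.float64(-115.7), np.float64(154.7), np.float64(63.8)]
1027.0 ((288.3854064941406, 128.1869354248047), (36.12459945678711, 31.06479835510254), 41.82017135620117)
[[0.4842 0.2625 0.048 ]] [np.float64(0.0229), np.float64(0.0262), np.float64(0.0232), np.float64(0.0266)] [np.float64(-44.0), np.float64(-130.6), np.float64(137.0), np.float64(48.7)]
((322.563720703125, 153.61544799804688), (77.16425323486328, 79.10163116455078), 0.6241344809532166)
collar [ 0.51948323 -0.01981015  0.075     ] 0.05835210877361759
((322.5000305175781, 154.50001525878906), (19.798988342285156, 19.798988342285156), 45.0) [[ 0.51891444 -0.01967148  0.089     ]] [np.float64(0.014), np.float64(0.014), np.float64(0.0141), np.float64(0.0141)] [np.float64(-45.8), np.float64(-133.8), np.float64(134.7), np.float64(45.7)]
```

View pics/shaftcrop.png

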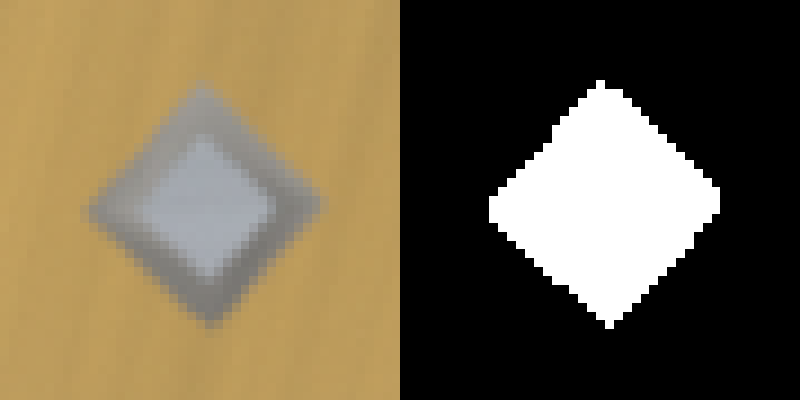

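Shaft axis is about (0.519,-0.020), its flats at 47° modulo 90. The crank hub is about (0.485,0.263) with the arm at yaw −131.5°. The sizes check (14 mm square, 58 mm collar, 24 mm hub), so I'll grasp the hub across the arm.

```bash
python3 - <<'E'
from h import *
R=Rd(48.5); p=np.array([.4849,.2633,.0155])
arm.move_to(p+[0,0,.10],R); arm.move_l(p,feed=.12)
arm.grip(0.0); print('w',arm.current_width(),arm.current_force())
arm.move_l(p+[0,0,.13],feed=.15)
print(arm.current_width(),arm.current_force(),arm.current_t())
shot('held'); save('scene_held',arm.snapshot('scene'))
E
```

```text
w 0.005397427299549232 [ 0.66819208 -6.34315044 29.89761242]
-0.00016426101964359975 [-0.28435524 -0.13160274 -0.52498438] 7.575
```

View pics/scene_held.png

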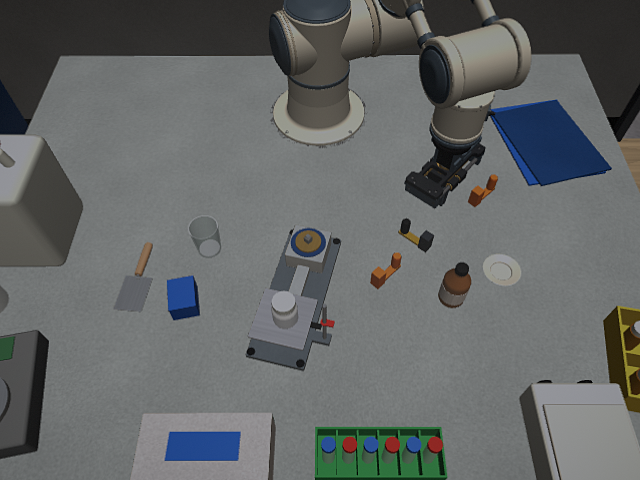

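View pics/held.png

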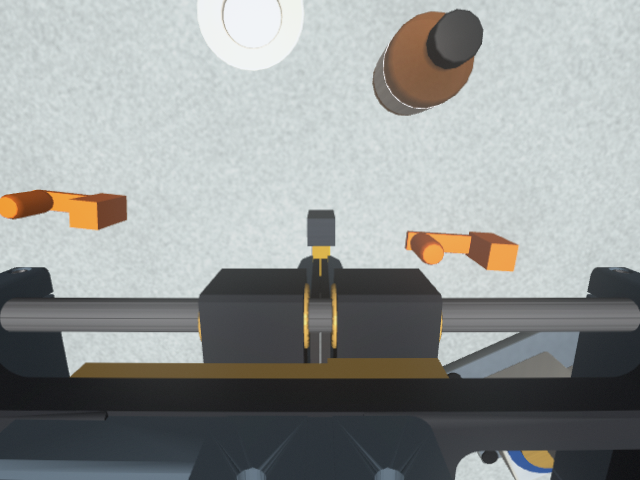

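The grip missed: the fingers closed on nothing, and the crank (scene (416,236)) looks undisturbed. I'll check the pose.

```bash
python3 - <<'E'
from h import *
print(arm.current_ee_pos(),np.round(arm.current_tool_rot(),3).tolist(),Cam().round(3).tolist())
c,im=load('held');print(np.round(c['cam_to_world'],3).tolist())
hsv=cv2.cvtColor(im,cv2.COLOR_RGB2HSV)
m=(hsv[...,2]<110).astype(np.uint8);m[:200]=0;m[247:]=0;m[:,:290]=0;m[:,350:]=0
print(cv2.boundingRect(max(cv2.findContours(m,0,2)[0],key=cv2.contourArea)))
print(onz(c,[[308,211],[335,211],[321,220],[321,229]],.048))
s=arm.get_calibration('scene')
print(proj(s,[[.4849,.2633,.048],[.4849,.2633,.0155]]),proj(c,[[.4849,.2633,.048]]))
E
```

```text
[0.48434507 0.26307136 0.1444997 ] [[0.663, 0.749, -0.002], [0.749, -0.663, -0.001], [-0.002, -0.001, -1.0]] [[0.001, -0.971, -0.239, 0.067], [1.0, 0.002, -0.0, -0.0], [0.001, -0.239, 0.971, -0.202], [0.0, 0.0, 0.0, 1.0]]
[[0.75, -0.642, -0.16, 0.529], [-0.662, -0.728, -0.179, 0.313], [-0.001, 0.24, -0.971, 0.346], [0.0, 0.0, 0.0, 1.0]]
(308, 210, 27, 36)
[[0.4891446  0.28428135 0.048     ]
 [0.50609322 0.26933608 0.048     ]
 [0.4922484  0.27134417 0.048     ]
 [0.48713042 0.26553397 0.048     ]]
[[426.90563982 235.99071567]
 [424.82798442 243.76840878]] [[320.76794594 232.63118855]]
```

```bash
python3 - <<'E'
from h import *
c,im=load('held')
t=arm.snapshot('top');s=arm.snapshot('scene')
f=lambda a:cv2.resize(a,(400,300),interpolation=cv2.INTER_CUBIC)
save('c2',np.vstack([np.hstack([f(im[190:280,260:380]),f(s[205:265,380:460])]),np.hstack([f(t[240:300,200:280]),f(s[100:250,380:580])])]))
E
```

```text
(no output)
```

View pics/c2.png

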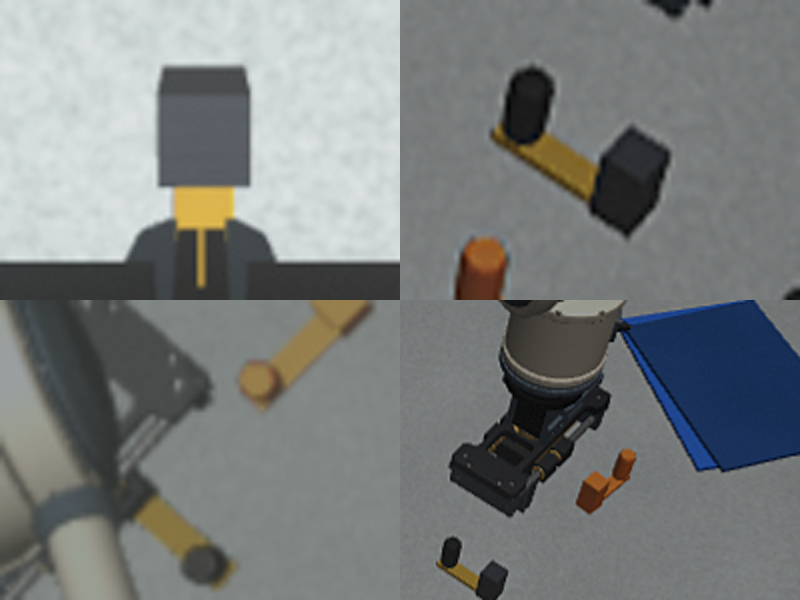

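The hub has not moved: its top face centre is at (321,232) in the wrist view and 232.6 was predicted. I'll descend again and log each stage, with a picture before closing.

```bash
python3 - <<'E'
from h import *
p=np.array([.4849,.2633,.0155]);R=Rd(48.5)
arm.grip(.091);print(arm.current_width())
arm.move_l(p+[0,0,.05],R,feed=.2);print(arm.current_ee_pos(),arm.current_force())
arm.move_l(p,R,feed=.1);print(arm.current_ee_pos(),arm.current_force(),arm.current_width(),arm.current_t())
s=arm.snapshot('scene');c,im=shot('down')
f=lambda a:cv2.resize(a,(400,300),interpolation=cv2.INTER_CUBIC)
save('c3',np.hstack([f(im),f(s[150:270,360:520])]))
E
```

```text
0.0911317915663324
[0.48517995 0.2634087  0.06602169] [ 0.83798413 -0.54189518  0.48168191]
[0.48533038 0.26348762 0.01613239] [ 0.47661686 -0.8083448  -0.00276047] 0.09081275384521532 10.3667
```

View pics/c3.png

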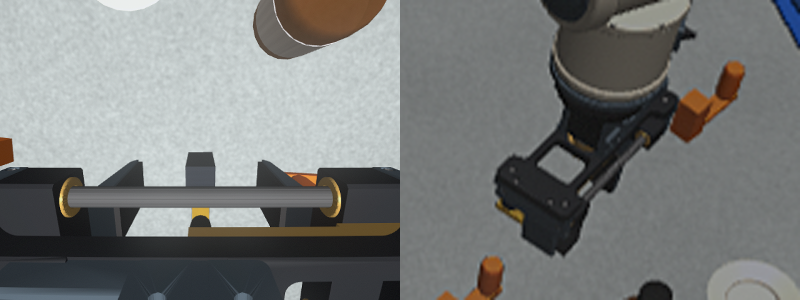

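```bash
python3 - <<'E'
from h import *
for w in (.04,.026,.020):
    arm.grip(w);print(w,arm.current_width(),arm.current_ee_pos(),arm.current_force(),arm.current_torque().round(2),arm.current_t())
c,im=shot('down2');s=arm.snapshot('scene')
f=lambda a:cv2.resize(a,(400,300),interpolation=cv2.INTER_CUBIC)
save('c4',np.hstack([f(im[150:420,140:500]),f(s[150:270,360:520])]))
E
```

```text
0.04 0.04008863872218384 [0.48489026 0.26330433 0.01549162] [-0.26915467  0.60196544  0.1161588 ] [-0.09  0.14 -0.03] 11.3667
0.026 0.025903500716530966 [0.48490805 0.26330004 0.01551476] [-0.19293237 -0.03344484  0.03977203] [-0.09  0.09  0.01] 11.8
0.02 0.020292133171362577 [0.48547322 0.26345375 0.01617597] [-1.16089017 -2.30550549 12.32945782] [-0.28  0.35  0.06] 12.125
```

View pics/c4.png

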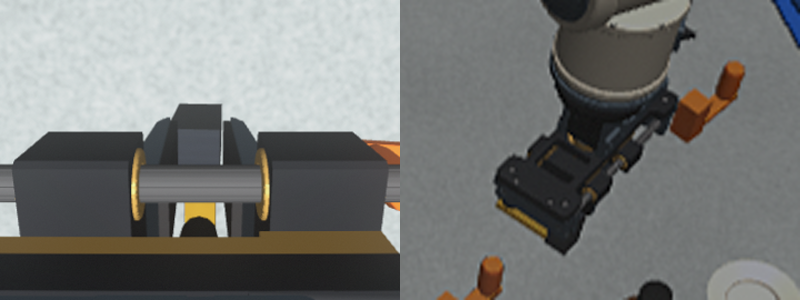

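The fingers reached 20 mm on what should be a 24 mm hub. I'll overlay where the TCP, the pads and the hub should appear in this view.

```bash
python3 - <<'E'
from h import *
c,im=load('down2');p=arm.current_ee_pos();R=arm.current_tool_rot()
T=lambda q:p+R@np.array(q)
im=im.copy()
pts=[T([0,0,0]),T([.016,.01,0]),T([.016,-.01,0]),T([.016,.01,-.019]),T([.016,-.01,-.019]),T([-.016,0,0])]
print(proj(c,pts).round(1).tolist())
big=cv2.resize(im[220:360,220:420],None,fx=4,fy=4,interpolation=cv2.INTER_CUBIC)
for i,q in enumerate(proj(c,pts)):
    u=((q-[220,220])*4).astype(int);cv2.circle(big,tuple(u.tolist()),4,(255,0,0) if i==0 else (0,255,0),-1)
save('c5',big)
E
```

```text
[[320.5, 269.2], [337.9, 242.9], [303.3, 242.8], [339.6, 251.7], [301.7, 251.6], [320.5, 294.6]]
```

View pics/c5.png

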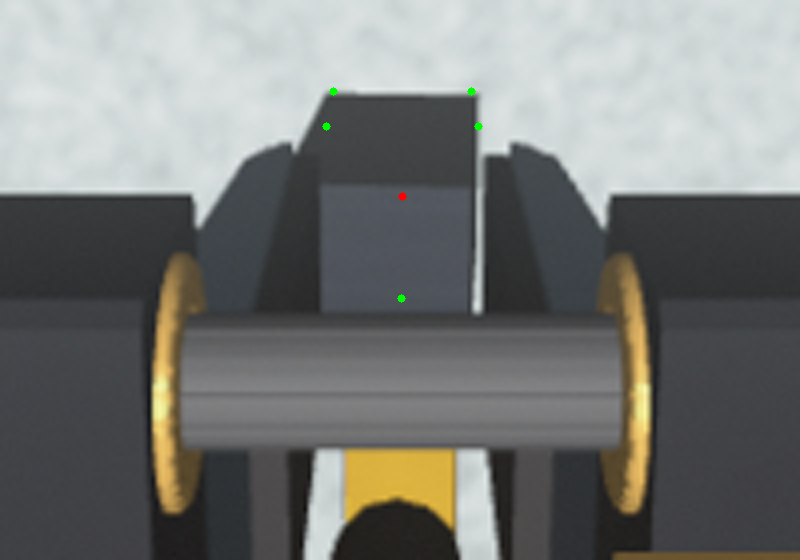

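```bash
python3 - <<'E'
from h import *
f=lambda a:cv2.resize(a,(400,300),interpolation=cv2.INTER_CUBIC)
arm.grip(0.012);print(arm.current_width(),arm.current_ee_pos(),arm.current_force(),arm.current_torque().round(2))
c,i1=shot('d3')
arm.move_l(arm.current_ee_pos()+[0,0,.03],feed=.1);print(arm.current_width(),arm.current_ee_pos(),arm.current_force())
c,i2=shot('d4');s=arm.snapshot('scene')
save('c6',np.vstack([np.hstack([f(i1[220:370,220:420]),f(i2[220:370,220:420])]),np.hstack([f(s[150:270,360:520]),f(arm.snapshot('top')[240:300,200:280])])]));print(arm.current_t())
E
```

```text
0.011833487557050585 [0.48634983 0.2634305  0.01666923] [ 1.22639441 -4.55003731 18.30892353] [-0.95 -0.09 -0.02]
0.011702422791145627 [0.48637052 0.26344868 0.04657835] [ 0.98290677  0.5089937  -0.24143318]
13.2417
```

View pics/c6.png

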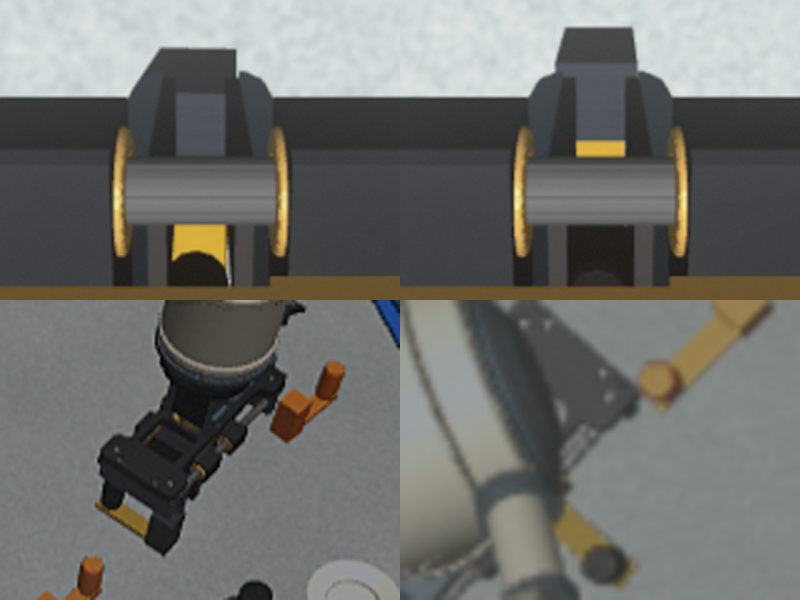

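Both pads occlude the top of the hub, so the tips look higher than the reported TCP. In the first scene picture the fingers are clearly visible, tips at about (542,93) and (586,98), so I can check the tool length there.

```bash
python3 - <<'E'
from h import *
s=arm.get_calibration('scene');p=np.array([.176,.6,.182]);R=np.array([[-.959,.282,0],[.282,.959,0],[0,0,-1]])
im=np.load('pics/scene0.npy');big=cv2.resize(im[0:120,500:640],(700,600),interpolation=cv2.INTER_CUBIC)
for dz,col in((0,(255,0,0)),(-.02,(255,255,0)),(-.035,(0,255,0))):
    for y in(.0455,-.0455):
        q=proj(s,[p+R@np.array([0,y,dz])])[0];print(dz,q.round(1))
        cv2.circle(big,tuple(((q-[500,0])*5).astype(int).tolist()),4,col,-1)
save('c7',big)
E
```

```text
0 [575.6 107.7]
0 [538. 101.]
-0.02 [578.8 101.3]
-0.02 [540.6  94.6]
-0.035 [581.2  96.4]
-0.035 [542.7  89.7]
```

View pics/c7.png

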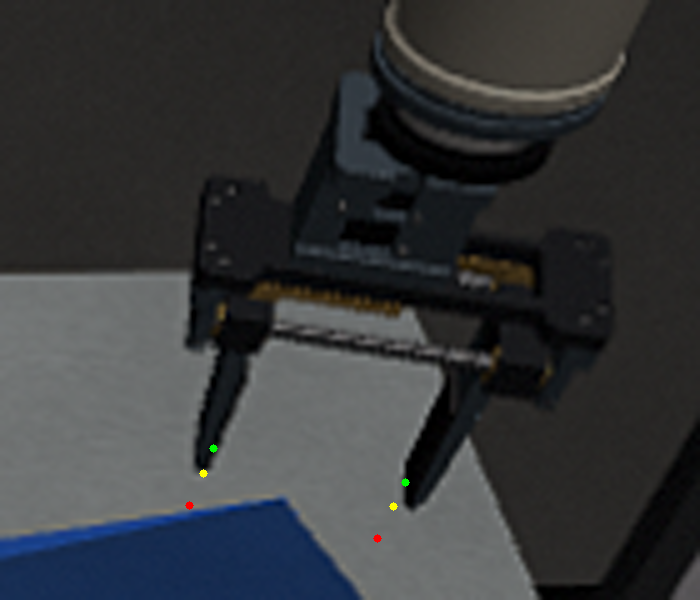

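The tips sit about 25–30 mm short of the reported TCP, which explains closing on top of the hub. I'll find the real tip height with a guarded, open-finger descent to the bench beside the hub.

```bash
python3 - <<'E'
from h import *
R=Rd(48.5);x,y=.4849,.2633
arm.move_l([x,y,.06],R,feed=.15)
arm.grip(.091)
arm.move_l([x,y,.0],R,feed=.15);print(arm.current_force())
z=0.
f0=arm.current_force()[2]
while z>-.034:
    z-=.004; arm.move_l([x,y,z],R,feed=.04); f=arm.current_force()
    print(round(z,3),arm.current_ee_pos().round(4),f.round(1))
    if f[2]-f0>6: break
print(arm.current_t())
E
```

```text
[0.41865964 0.31676308 0.48675583]
-0.004 [ 0.4852  0.2634 -0.0035] [0.1 0.3 0.1]
-0.008 [ 0.4848  0.2632 -0.0081] [ 0.2 -0.   0.1]
-0.012 [ 0.4847  0.2632 -0.0123] [ 0.8 -0.3  0.1]
-0.016 [ 0.4847  0.2632 -0.0163] [-0.1 -0.2 -0.4]
-0.02 [ 0.4847  0.2632 -0.0202] [ 0.1 -0.2  0.5]
-0.024 [ 0.4847  0.2632 -0.0242] [-0.4 -0.4 -0.6]
-0.028 [ 0.4847  0.2632 -0.0283] [-0.1  0.1  0.5]
-0.032 [ 0.4853  0.2635 -0.0316] [ 0.9 -1.3 10.6]
17.2917
```

The bench contact came at z≈−0.030, so the true tips are 30 mm above the reported TCP. I'll grip with the tips at about 12 mm.

```bash
python3 - <<'E'
from h import *
R=Rd(48.5);x,y=.4849,.2633
arm.move_l([x,y,-.018],R,feed=.08);f0=arm.current_force()
arm.grip(0.0);print('w',arm.current_width(),arm.current_force(),arm.current_ee_pos())
c,i1=shot('g1')
arm.move_l([x,y,.12],R,feed=.2);print(arm.current_width(),arm.current_force()-f0,arm.current_t())
c,i2=shot('g2');s=arm.snapshot('scene')
f=lambda a:cv2.resize(a,(400,300),interpolation=cv2.INTER_CUBIC)
save('c8',np.vstack([np.hstack([f(i1[200:380,200:440]),f(i2[200:380,200:440])]),np.hstack([f(s[120:270,360:560]),f(s)])]))
E
```

```text
w 0.024135524917193885 [ 0.17463399 -0.09201516  0.59879516] [ 0.48493525  0.26327362 -0.01800645]
0.02425283645469539 [ 1.12289912 -1.0139992  -1.12800584] 19.5417
```

View pics/c8.png

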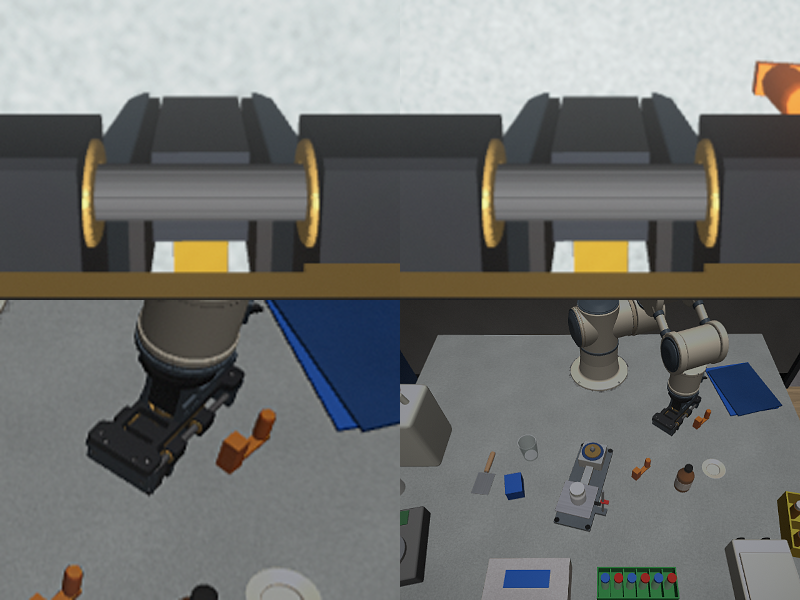

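The crank is gripped at 24.1 mm and lifted. Its hub's front edge is at row 258 against 259 predicted, so it is centred. Seating should end at z_tcp = 0.057, so I'll carry it over the shaft and lower with force checks.

```bash
python3 - <<'E'
from h import *
R=Rd(46.8);x,y=.5192,-.0197
arm.move_to([x,y,.12],R);arm.move_l([x,y,.082],R,feed=.15)
f0=arm.current_force();print(f0,arm.current_t())
z=.082
while z>.0545:
    z-=.004; 
    z=max(z,.0545)
    arm.move_l([x,y,z],R,feed=.05);f=arm.current_force()-f0
    print(round(z,4),arm.current_ee_pos().round(4),f.round(1),arm.current_torque().round(2))
    if f[2]>12 or np.hypot(*f[:2])>15: break
print(arm.current_t(),arm.current_width())
E
```

```text
[ 0.44037452 -0.81293785 -1.20629086] 21.1417
0.078 [ 0.5195 -0.0196  0.0785] [-0.3  0.1 -0.4] [-0.11  0.09  0.  ]
0.074 [ 0.5191 -0.0197  0.0739] [-0.6  0.8 -0.8] [-0.02  0.06 -0.  ]
0.07 [ 0.519  -0.0197  0.0698] [ 0.1  0.8 -0.6] [-0.07  0.15 -0.02]
0.066 [ 0.519  -0.0197  0.0657] [-0.4  0.4 -1.4] [-0.06  0.12 -0.  ]
0.062 [ 0.519  -0.0197  0.0618] [-1.1  1.4 -1.7] [-0.09  0.08  0.05]
0.058 [ 0.519  -0.0197  0.0578] [-0.4  0.9 -0.9] [-0.07  0.07  0.02]
0.0545 [ 0.5196 -0.0196  0.055 ] [-2.   2.2 10.8] [0.38 0.36 0.06]
22.8917 0.02365867660365836
```

The crank is home: first contact came near z_tcp 0.057, as predicted. I'll release, rise and photograph.

```bash
python3 - <<'E'
from h import *
R=Rd(46.8)
arm.move_l([.5192,-.0197,.057],R,feed=.05)
arm.grip(.05);arm.move_l([.5192,-.0197,.125],R,feed=.25)
s=arm.snapshot('scene');t=arm.snapshot('top');np.save('pics/s1.npy',s);np.save('pics/t1.npy',t);shot('rel')
f=lambda a:cv2.resize(a,(400,300),interpolation=cv2.INTER_CUBIC)
save('c9',np.vstack([np.hstack([f(s[215:305,260:380]),f(s[290:350,290:370])]),np.hstack([f(t[160:220,280:360]),f(np.load('pics/rel.npy'))])]));print(arm.current_t())
C=np.load('C.npy')
tgt=np.array([.728,.02,.095])
for az in (0,-15,-30,-45,-60):
  for pit in (15,25,35):
    for D in (.30,.35):
      a,b=np.radians(az),np.radians(pit)
      d=np.array([np.cos(a)*np.cos(b),np.sin(a)*np.cos(b),-np.sin(b)])
      right=np.cross(d,[0,0,1]);right/=np.linalg.norm(right);down=np.cross(d,right)
      Rc=np.c_[right,down,d]; 
      # aim target at image row ~150 => shift up
      ang=np.radians(-13); rot=cv2.Rodrigues(right*ang)[0]; Rc=rot@Rc
      Rt=Rc@C[:3,:3].T; U,_,V=np.linalg.svd(Rt);Rt=U@V; p=tgt-d*D-Rt@C[:3,3]
      q=arm.solve_ik(p,Rt)
      if q is not None: print(az,pit,D,p.round(3),Rt[:,2].round(2),q.round(0))
E
```

```text
24.3
0 15 0.3 [0.617 0.02  0.058] [ 0.97  0.   -0.25] [ -9.  81. 143. 170. 119. -97.]
0 25 0.3 [0.613 0.02  0.078] [ 0.91  0.   -0.41] [ -9.  63. 143. 172.  92. -94.]
0 35 0.3 [0.611 0.02  0.098] [ 0.83  0.   -0.56] [ -8.  42. 137. 172.  55. -90.]
0 35 0.35 [0.57  0.02  0.127] [ 0.83  0.   -0.56] [ -9.  38. 143. 171.  56. -90.]
-15 15 0.3 [0.621 0.049 0.058] [ 0.94 -0.25 -0.25] [ 18.  71. 134. 212.  97. -76.]
-15 15 0.35 [0.575 0.061 0.071] [ 0.94 -0.25 -0.25] [ 23.  75. 140. 218. 103. -69.]
-15 25 0.3 [0.617 0.05  0.078] [ 0.88 -0.24 -0.41] [ 16.  56. 135. 209.  75. -84.]
-15 25 0.35 [0.573 0.062 0.099] [ 0.88 -0.24 -0.41] [ 21.  56. 140. 213.  79. -80.]
-15 35 0.3 [0.615 0.05  0.098] [ 0.8  -0.21 -0.56] [ 13.  40. 131. 212.  48. -96.]
-15 35 0.35 [0.576 0.061 0.127] [ 0.8  -0.21 -0.56] [ 17.  36. 134. 216.  47. -97.]
-30 15 0.3 [0.632 0.076 0.058] [ 0.84 -0.48 -0.25] [ 32.  62. 119. 241.  76. -89.]
-30 15 0.35 [0.591 0.1   0.071] [ 0.84 -0.48 -0.25] [ 38.  61. 121. 248.  77. -87.]
-30 25 0.3 [0.628 0.078 0.078] [ 0.79 -0.46 -0.41] [ 30.  51. 120. 244.  61. -99.]
-30 25 0.35 [0.589 0.101 0.099] [ 0.79 -0.46 -0.41] [  35.   48.  122.  250.   62. -100.]
-60 25 0.3 [0.671 0.12  0.078] [ 0.46 -0.79 -0.41] [  35.   54.   85.  -70.   75. -132.]
-60 25 0.35 [0.648 0.159 0.099] [ 0.46 -0.79 -0.41] [  39.   53.   83.  -67.   79. -134.]
-60 35 0.3 [0.67  0.121 0.098] [ 0.41 -0.72 -0.56] [  33.   47.   85.  -62.   69. -142.]
-60 35 0.35 [0.649 0.157 0.127] [ 0.41 -0.72 -0.56] [  36.   45.   83.  -59.   74. -144.]
```

View pics/c9.png

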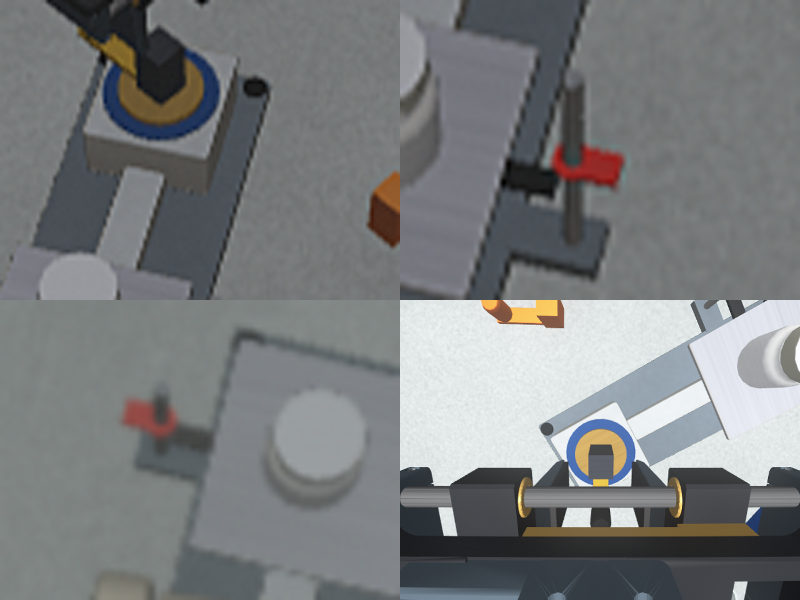

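The crank's hub stands on the collar with its arm at lower left. The pointer is the black bar at scene (321.6,326) / top (315,186). The red collar is at scene (324,323) / top (312.4,183). I'll triangulate them roughly.

```bash
python3 - <<'E'
from h import *
s=arm.get_calibration('scene');t=arm.get_calibration('top')
print('mark',tri(s,[324,323],t,[312.4,183]));print('ptr',tri(s,[321.6,326],t,[315,186.4]))
print('posttop',tri(s,[324.8,305],t,[312,178.5]), 'base/post foot',tri(s,[324.5,338.5],t,[312.3,190]))
a=np.radians(-12.5);print('platform centre',[.5192+.2*np.cos(a),-.0197+.2*np.sin(a)])
for P in ([.728,.015,.16],[.728,.015,.016]): print(proj(s,[P]),proj(t,[P]))
E
```

```text
mark (array([0.73649661, 0.01687887, 0.09229817]), np.float64(0.0017683338865063323))
ptr (array([0.73209545, 0.01074727, 0.06946567]), np.float64(0.003796440010759495))
posttop (array([0.7324429 , 0.0184056 , 0.16226527]), np.float64(0.0023547175124757572)) base/post foot (array([0.73415574, 0.01732754, 0.012361  ]), np.float64(0.0024437831301823898))
platform centre [np.float64(0.7144592014239867), np.float64(-0.06298792278762058)]
[[322.463501   303.54154271]] [[312.88534805 180.40027056]]
[[322.86947383 335.18653262]] [[312.7114306  191.85720523]]
```

The post top triangulates to 0.1623 m (true 0.162). The mark is at about 0.092 and the pointer at about 0.069, so about 1.9 turns, within the stated range. Next I'll grip the knob and start winding, with a force log.

```bash
cat >> h.py <<'E'
AX=np.array([.519,-.0197]); RK=Rd(167.5); ZK=.059; RAD=.062
def kp(a,z=ZK,r=RAD): return [AX[0]+r*np.cos(np.radians(a)),AX[1]+r*np.sin(np.radians(a)),z]
def wind(a,end,step=15,feed=.15,log=2,fmax=45):
    i=0;sg=-1 if end<a else 1
    while sg*(end-a)>1e-6:
        a=a+sg*min(step,abs(end-a)); arm.move_l(kp(a),RK,feed=feed); f=arm.current_force(); i+=1
        if i%log==0: print(round(a),f.round(1),round(arm.current_width(),4),round(arm.current_t(),2))
        if np.linalg.norm(f)>fmax: print('FORCE',a,f);break
    open('ang','w').write(str(a)); return a
E
python3 - <<'E'
from h import *
a=-133.2
print(arm.solve_ik(kp(a),RK).round(0))
arm.grip(.044)
arm.move_to(kp(a,.125),RK);print(arm.current_t());arm.move_l(kp(a),RK,feed=.15);print(arm.current_force())
c,im=shot('k0')
arm.grip(0.);print('w',arm.current_width(),arm.current_force(),arm.current_ee_pos(),kp(a),arm.current_t())
if .019<arm.current_width()<.025: wind(a,a-45,log=1)
E
```

```text
[-15.  27. 105.  -0.  48. -92.]
26.6167
[-0.26775135  0.47561034  0.81020954]
w 0.021030008115714816 [-1.09099225 -0.83730467  4.47116896] [ 0.47676456 -0.0649913   0.05925446] [np.float64(0.47655807943242134), np.float64(-0.06489605490012752), 0.059] 27.7333
-148 [-3.5  0.1  6.6] 0.0209 27.99
-163 [-3.   0.4  5.9] 0.0211 28.25
-178 [-2.4  2.1  5.9] 0.0208 28.51
```

View pics/k0.png

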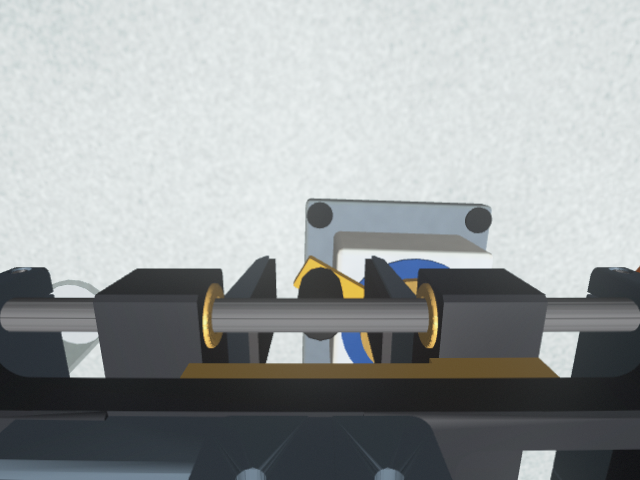

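The knob grip measures 21 mm, the forces are low, and each 15° step takes 0.26 s. I'll wind to about 1.5 turns, then release and look at the pointer and mark obliquely.

```bash
python3 - <<'E'
from h import *
a=float(open('ang').read())
a=wind(a,-673,log=6)
arm.sleep(.1)
s=arm.snapshot('scene')
f=lambda q:cv2.resize(q,(400,300),interpolation=cv2.INTER_CUBIC)
save('c10',np.hstack([f(s[220:370,230:430]),f(s[290:350,290:370])]));print(arm.current_t())
C=np.load('C.npy');tgt=np.array([.732,.015,.09])
best=[]
for az in (-50,-60,-70):
  for pit in (30,35,40):
      D=.30;a_,b=np.radians(az),np.radians(pit)
      d=np.array([np.cos(a_)*np.cos(b),np.sin(a_)*np.cos(b),-np.sin(b)])
      right=np.cross(d,[0,0,1]);right/=np.linalg.norm(right);down=np.cross(d,right)
      Rc=cv2.Rodrigues(right*np.radians(-13))[0]@np.c_[right,down,d]
      Rt=Rc@C[:3,:3].T; U,_,V=np.linalg.svd(Rt);Rt=U@V; p=tgt-d*D-Rt@C[:3,3]
      q=arm.solve_ik(p,Rt)
      if q is not None: print(az,pit,p.round(3),Rt[:,2].round(2),q.round(0))
E
```

```text
-268 [2.5 1.2 6.1] 0.0214 30.06
-358 [ 5.6 -1.4  6.2] 0.021 31.61
-448 [-0.8 -9.   7.1] 0.0211 33.16
-538 [0.9 1.7 5.4] 0.0214 34.71
-628 [2.3 1.1 8.9] 0.021 36.26
37.1833
-50 40 [0.658 0.104 0.103] [ 0.5  -0.59 -0.63] [  29.   41.   96.  -66.   56. -144.]
-60 30 [0.674 0.116 0.083] [ 0.44 -0.76 -0.49] [  33.   51.   85.  -67.   72. -137.]
-60 35 [0.674 0.116 0.093] [ 0.41 -0.72 -0.56] [  32.   48.   85.  -62.   69. -142.]
-60 40 [0.674 0.116 0.103] [ 0.39 -0.67 -0.63] [  30.   45.   85.  -58.   66. -147.]
-70 30 [0.692 0.124 0.083] [ 0.3  -0.82 -0.49] [  33.   55.   72.  -59.   82. -142.]
-70 35 [0.692 0.125 0.093] [ 0.28 -0.78 -0.56] [  31.   52.   73.  -56.   79. -145.]
-70 40 [0.693 0.124 0.103] [ 0.26 -0.73 -0.63] [  30.   49.   73.  -52.   77. -149.]
```

View pics/c10.png

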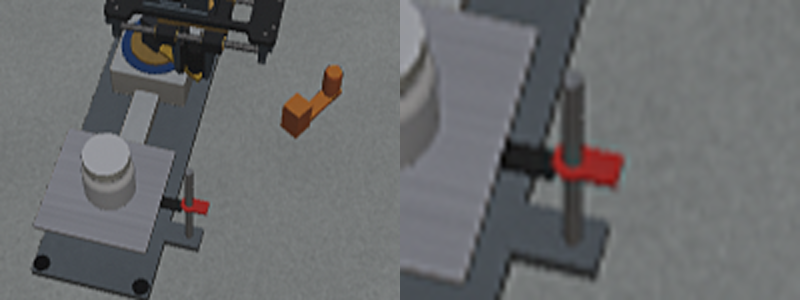

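The platform rises and the jar is standing. The pointer, at crop (528,160), is near the red collar at (573,165). I'll release the knob and take the oblique wrist view.

```bash
cat >> h.py <<'E'
def oblique(n,az=-60,pit=35,D=.30,tgt=(.732,.015,.09)):
    C=np.load('C.npy');tgt=np.array(tgt);a_,b=np.radians(az),np.radians(pit)
    d=np.array([np.cos(a_)*np.cos(b),np.sin(a_)*np.cos(b),-np.sin(b)])
    right=np.cross(d,[0,0,1]);right/=np.linalg.norm(right);down=np.cross(d,right)
    Rc=cv2.Rodrigues(right*np.radians(-13))[0]@np.c_[right,down,d]
    Rt=Rc@C[:3,:3].T; U,_,V=np.linalg.svd(Rt);Rt=U@V
    arm.move_to(tgt-d*D-Rt@C[:3,3],Rt); return shot(n)
E
python3 - <<'E'
from h import *
a=float(open('ang').read())
arm.grip(.044);arm.move_l(kp(a,.125),RK,feed=.25)
arm.move_to([.56,.13,.19],RK);oblique('ob1');print(arm.current_t())
E
```

```text
39.9333
```

View pics/ob1.png

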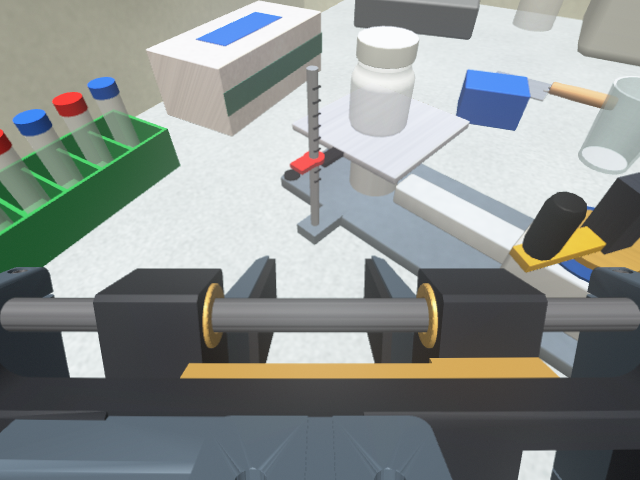

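```bash
python3 - <<'E'
from h import *
c,im=load('ob1')
x0,y0,w,h=270,120,100,75
save('ob1c',cv2.resize(im[y0:y0+h,x0:x0+w],(800,600),interpolation=cv2.INTER_CUBIC))
# expected heights along the post
for z in (.162,.10,.095,.09,.085,.08,.016): print(z,proj(c,[[.733,.0175,z]]).round(1))
E
```

```text
0.162 [[315.2  66.5]]
0.1 [[316.1 147.1]]
0.095 [[316.2 152.5]]
0.09 [[316.2 157.7]]
0.085 [[316.3 162.8]]
0.08 [[316.3 167.8]]
0.016 [[316.9 222.3]]
```

View pics/ob1c.png

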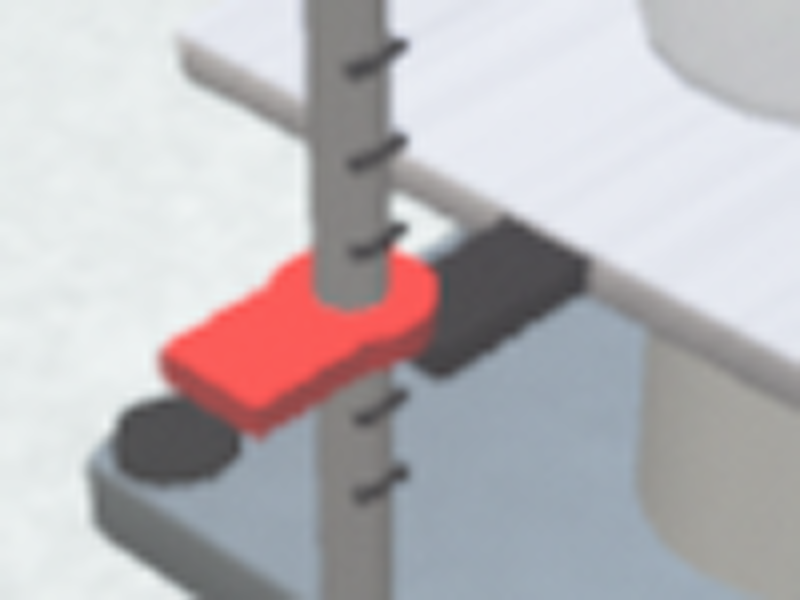

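```bash
cat > meas.py <<'E'
from h import *
yaw=-12.5;a=np.radians(yaw);ex=np.array([np.cos(a),np.sin(a),0]);ey=np.array([-np.sin(a),np.cos(a),0]);O=np.array([.519,-.0197,0])
def lift(P): return np.array([(P-O)@ex,(P-O)@ey,P[2]])
def onplane(c,px,n,k):
    o,d=ray(c,[px]);d=d[0];return lift(o+d*((k-(o-O)@n)/(d@n)))
E
python3 - <<'E'
from meas import *
c,im=load('ob1')
cp=lambda x,y:np.array([270+x/8-.4375,120+y/8-.4375])
post=lift(np.array([.733,.0175,0]));print('post',post)
# bias from the post top; find rod top ends
g=im[60:75,300:325].astype(int).sum(2); 
save('ptop',cv2.resize(im[55:100,290:350],(800,600),interpolation=cv2.INTER_CUBIC))
for nm,q in dict(tl=(505,215),tr=(587,265),br=(587,290)).items(): print(nm,onplane(c,cp(*q),ey,.060).round(4))
for k in (.194,.195,.196,.197): print(k,onplane(c,cp(437,378),ex,k).round(4),onplane(c,cp(437,352),ex,k).round(4))
for q in ((350,290),): print('collar top on axis',onplane(c,cp(*q),ey,post[1]).round(4))
E
```

```text
post [0.20087579 0.08263629 0.        ]
tl [0.2029 0.06   0.0886]
tr [0.1915 0.06   0.0876]
br [0.1913 0.06   0.0846]
0.194 [0.194  0.0806 0.0833] [0.194  0.0806 0.0865]
0.195 [0.195  0.0795 0.0822] [0.195  0.0795 0.0854]
0.196 [0.196  0.0783 0.0811] [0.196  0.0784 0.0844]
0.197 [0.197  0.0772 0.08  ] [0.197  0.0772 0.0833]
collar top on axis [0.2041 0.0826 0.0903]
```

View pics/ptop.png

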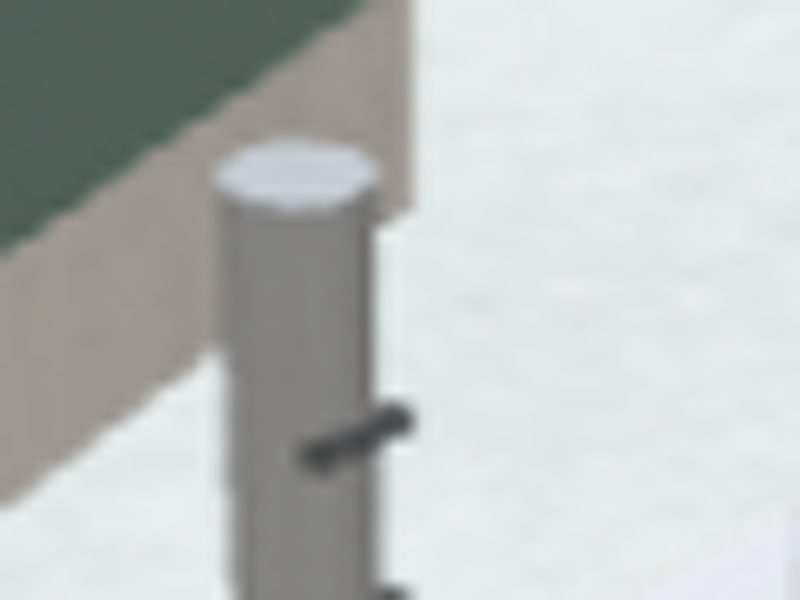

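```bash
python3 - <<'E'
from meas import *
c,im=load('ob1')
A=cv2.resize(im[113:143,280:320],(400,300),interpolation=cv2.INTER_CUBIC)
B=cv2.resize(im[110:140,440:480],(400,300),interpolation=cv2.INTER_CUBIC)
D=cv2.resize(im[160:190,372:412],(400,300),interpolation=cv2.INTER_CUBIC)
E=cv2.resize(im[205:250,290:350],(400,300),interpolation=cv2.INTER_CUBIC)
save('corn',np.vstack([np.hstack([A,B]),np.hstack([D,E])]))
P=onz(c,[[311.8,67.6]],.162)[0];print('post xy from top',P,lift(P))
for r in (153,154,155,155.8,157): print(r)if 0 else None
v=cv2.undistortPoints
for q in ((350,290),):
    px=np.array([270+q[0]/8-.44,120+q[1]/8-.44]);zs=np.linspace(.07,.11,401);pp=proj(c,[[P[0],P[1],z] for z in zs]);i=np.argmin(abs(pp[:,1]-px[1]));print('collar top z',zs[i],pp[i],px)
E
```

```text
post xy from top [0.7340565  0.02010692 0.162     ] [0.201343   0.08541008 0.162     ]
collar top z 0.093 [313.38993044 155.85165324] [313.31 155.81]
```

View pics/corn.png

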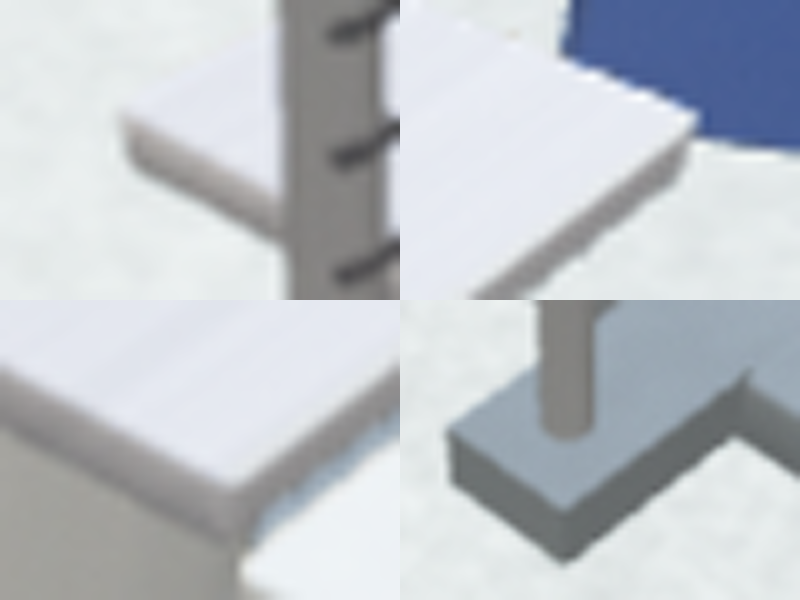

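```bash
python3 - <<'E'
from meas import *
c,im=load('ob1')
px=[[291.75,123.55],[395.05,178.35],[469.05,121.35]]
for z in np.arange(.082,.100,.002):
    w=onz(c,px,z);print(round(z,4),np.linalg.norm(w[0]-w[1]).round(4),np.linalg.norm(w[1]-w[2]).round(4),np.linalg.norm(w[0]-w[2]).round(4),((w[0]+w[2])/2).round(4),np.degrees(np.arctan2(*(w[0]-w[1])[1::-1])).round(1))
P=onz(c,[[311.8,67.6]],.162)[0];print('foot pred',proj(c,[[P[0],P[1],.016]]))
E
```

```text
0.082 0.1198 0.1205 0.1697 [ 0.7141 -0.0723  0.082 ] -14.0
0.084 0.1185 0.1191 0.1678 [ 0.7129 -0.069   0.084 ] -14.0
0.086 0.1172 0.1178 0.166 [ 0.7117 -0.0656  0.086 ] -14.0
0.088 0.1158 0.1165 0.1641 [ 0.7106 -0.0623  0.088 ] -14.0
0.09 0.1145 0.1151 0.1622 [ 0.7094 -0.059   0.09  ] -14.0
0.092 0.1131 0.1138 0.1603 [ 0.7082 -0.0556  0.092 ] -14.0
0.094 0.1118 0.1124 0.1584 [ 0.707  -0.0523  0.094 ] -14.0
0.096 0.1105 0.1111 0.1565 [ 0.7059 -0.0489  0.096 ] -14.0
0.098 0.1091 0.1097 0.1546 [ 0.7047 -0.0456  0.098 ] -14.0
foot pred [[314.61725667 223.62001669]]
```

The collar centre comes out at about 0.091, and the post's top and foot reproject to within 0.5 px. The platform height is less certain: wrist scale reads about 3% small. With the arm clear, I'll triangulate the platform from scene and top as a cross-check.

```bash
python3 - <<'E'
from h import *
s=arm.snapshot('scene');t=arm.snapshot('top');np.save('pics/s2.npy',s);np.save('pics/t2.npy',t);print(arm.current_t())
save('p_s2',cv2.resize(s[275:365,235:355],(800,600),interpolation=cv2.INTER_CUBIC))
save('p_t2',cv2.resize(t[155:230,290:390],(800,600),interpolation=cv2.INTER_CUBIC))
E
```

```text
40.0333
```

View pics/p_s2.png

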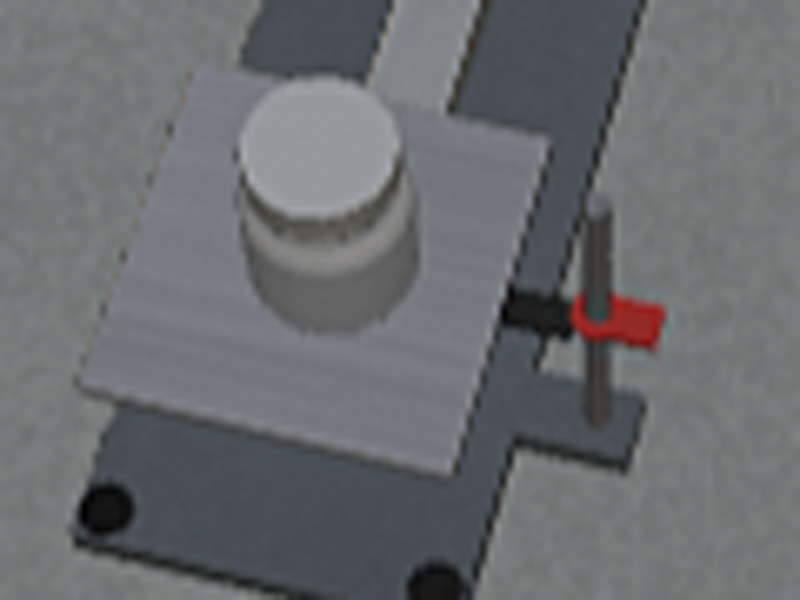

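View pics/p_t2.png

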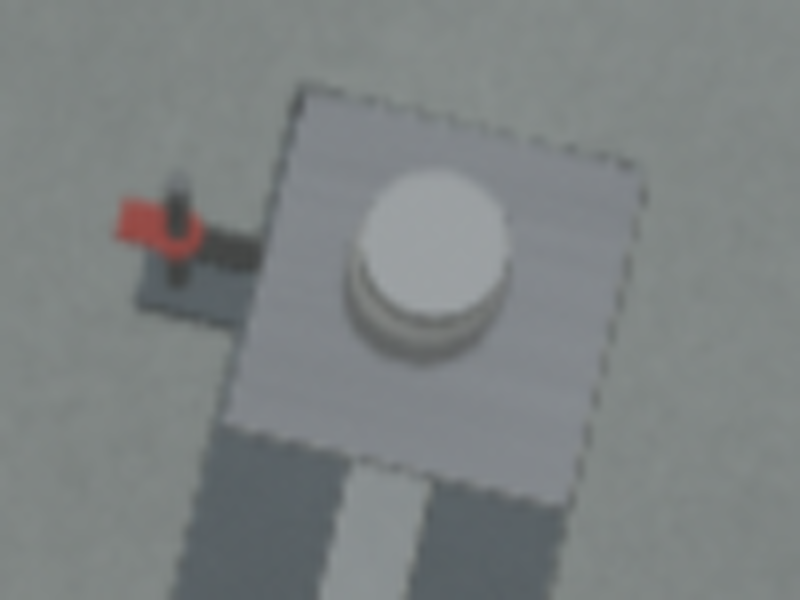

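```bash
python3 - <<'E'
from h import *
s=arm.get_calibration('scene');t=arm.get_calibration('top')
S=lambda x,y:(235+(x+.5)/6.6667-.5,275+(y+.5)/6.6667-.5);T=lambda x,y:(290+(x+.5)/8-.5,155+(y+.5)/8-.5)
L=dict(c1=((550,138),(225,425)),c2=((452,472),(305,85)),c3=((80,385),(642,165)),c4=((200,66),(565,505)),post=((600,200),(179,180)),collar=((597,319),(178.5,234)),foot=((598,418),(177,280)))
z=[];c=[]
for k,(a,b) in L.items():
    P,e=tri(s,S(*a),t,T(*b));print(k,P.round(4),round(e,4))
    if k[0]=='c' and len(k)==2:z.append(P[2]);c.append(P)
c=np.array(c);print('plat z',np.mean(z),c.mean(0),[np.linalg.norm(c[i]-c[(i+1)%4]).round(4) for i in range(4)])
v=c[1]-c[0]+c[2]-c[3];print(np.degrees(np.arctan2(v[1],v[0])))
E
```

```text
c1 [0.6695 0.0027 0.0889] 0.0005
c2 [ 0.7856 -0.0257  0.0915] 0.0004
c3 [ 0.7571 -0.1397  0.0919] 0.0001
c4 [ 0.6417 -0.1114  0.0871] 0.0008
post [0.7348 0.0183 0.1683] 0.0018
collar [0.7346 0.0177 0.091 ] 0.0006
foot [0.7341 0.018  0.0185] 0.0002
plat z 0.08983558028417855 [ 0.7134563  -0.06855039  0.08983558] [np.float64(0.1195), np.float64(0.1175), np.float64(0.1189), np.float64(0.1175)]
-13.75155329178003
```

```bash
sed -i 's/^yaw=-12.5/yaw=-13.85/' meas.py; python3 - <<'E'
from meas import *
c,im=load('ob1')
cp=lambda x,y:np.array([270+x/8-.4375,120+y/8-.4375])
for nm,q in dict(tl=(505,215),tr=(587,265),br=(587,290)).items(): print(nm,onplane(c,cp(*q),ey,.060).round(4))
for q in ([291.75,123.55],[395.05,178.35]): print('corner top',onplane(c,q,ey,.060).round(4))
print('far corner',onplane(c,[469.05,121.35],ex,.14).round(4))
P=onz(c,[[311.8,67.6]],.162)[0];print('post',lift(P),lift(np.array([.7346,.018,0])))
for k in (.192,.194,.196): print(k,onplane(c,cp(437,378),ex,k).round(4))
E
```

```text
tl [0.2056 0.06   0.0845]
tr [0.1938 0.06   0.0837]
br [0.1936 0.06   0.0806]
corner top [0.257  0.06   0.0858]
corner top [0.14   0.06   0.0855]
far corner [ 0.14   -0.0586  0.0852]
post [0.19927488 0.09012997 0.162     ] [0.20030693 0.08821441 0.        ]
0.192 [0.192  0.0852 0.0834]
0.194 [0.194  0.083  0.0812]
0.196 [0.196  0.0809 0.079 ]
```

The platform now comes out consistent in plan (pointer x′ 0.1997, post x′ about 0.200). The heights still disagree: the pointer is 9 mm below the mark by wrist and 5 mm by scene/top. I'll combine all the measured points, with small calibration shifts, in one least-squares fit.

```bash
cat > ba.py <<'E'
from h import *
from scipy.optimize import least_squares
s=arm.get_calibration('scene');t=arm.get_calibration('top')
S=lambda x,y:(235+(x+.5)/6.6667-.5,275+(y+.5)/6.6667-.5);T=lambda x,y:(290+(x+.5)/8-.5,155+(y+.5)/8-.5)
def moved(c,d):
    c=dict(c);M=np.array(c['cam_to_world'],float).copy();M[:3,3]+=d[:3];M[:3,:3]=cv2.Rodrigues(np.array(d[3:6]))[0]@M[:3,:3];c['cam_to_world']=M;return c
def run(views,obs,prt=True,st=.002,sr=.004):
    # params: O(2),yaw,platz,post x',y',collarz, then 6 per view
    n=len(views)
    x0=np.r_[.519,-.0197,np.radians(-13.8),.088,.2,.088,.091,np.zeros(6*n)]
    def pts(x):
        a=x[2];ex=np.array([np.cos(a),np.sin(a)]);ey=np.array([-np.sin(a),np.cos(a)])
        g=lambda u,v,z:[*(x[:2]+u*ex+v*ey),z]
        return dict(c1=g(.14,.06,x[3]),c2=g(.26,.06,x[3]),c3=g(.26,-.06,x[3]),c4=g(.14,-.06,x[3]),post=g(x[4],x[5],.162),foot=g(x[4],x[5],.016),collar=g(x[4],x[5],x[6]),ctop=g(x[4],x[5],x[6]+.002),tip=g(0,0,.095),sq=g(0,0,.089))
    def res(x):
        P=pts(x);r=[]
        for i,(k,c) in enumerate(views.items()):
            d=x[7+6*i:13+6*i];ks=list(obs[k]);r+=list(((proj(moved(c,d),[P[q] for q in ks])-[obs[k][q] for q in ks])/.5).ravel())
            r+=list(d[:3]/st)+list(d[3:]/sr)
        return np.r_[r,(x[4]-.2)/.002]
    o=least_squares(res,x0,x_scale='jac');cov=np.linalg.inv(o.jac.T@o.jac);x=o.x
    if prt:
        print('O',x[:2].round(4),'yaw',np.degrees(x[2]).round(2),'plat',x[3].round(4),'post',x[4:6].round(4),'mark',x[6].round(4),'cost',round(o.cost,1))
        J=np.zeros(len(x));J[3]=1;J[6]=-1;print('pointer-mark mm',1e3*(x[3]-.004-x[6]),'+-',1e3*np.sqrt(J@cov@J))
        for i,k in enumerate(views):print(k,(x[7+6*i:13+6*i]*1e3).round(1))
        print((res(x)[:-1]*.5).round(1)[:0])
    return o
E
python3 - <<'E'
from ba import *
ob,_=load('ob1');sh,_=load('shaft1')
views=dict(ob1=ob,s=s,t=t,sh=sh)
obs=dict(ob1=dict(c2=(291.75,123.55),c1=(395.05,178.35),c3=(469.05,121.35),post=(311.8,67.6),foot=(314.6,223.8),ctop=(313.3,155.8)),
 s=dict(c1=S(550,138),c2=S(452,472),c3=S(80,385),c4=S(200,66),post=S(600,200),collar=S(597,319),foot=S(598,418),tip=(308.5,239)),
 t=dict(c1=T(225,425),c2=T(305,85),c3=T(642,165),c4=T(565,505),post=T(179,180),collar=T(178.5,234),foot=T(177,280),tip=(327,264)),
 sh=dict(sq=(322.5,154.5)))
import pickle;pickle.dump((views,obs),open('ba.pkl','wb'))
run(views,obs);run(views,obs,st=.004,sr=.01)
run({'ob1':ob,'sh':sh},obs);run({'s':s,'t':t},obs)
E
```

```text
O [0.5301 0.0188] yaw -26.01 plat 0.0905 post [0.1979 0.0961] mark 0.094 cost 9171.7
pointer-mark mm -7.479863841595963 +- 0.6165115733741444
ob1 [-16.  -26.4 -25.5 -75.7 -33.6 180.1]
s [  6.9  -5.7   5.2 -36.9  -4.5 -88.1]
t [  0.5   2.9   2.5  17.5  -6.4 -80. ]
sh [ 8.5 29.2  0.9 31.2 -9.1 -0.1]
[]
O [0.5386 0.0321] yaw -23.54 plat 0.1015 post [0.2078 0.0873] mark 0.0938 cost 6098.0
pointer-mark mm 3.745992332509412 +- 0.5551345870141666
ob1 [ -34.5  -32.1  -48.5 -145.1  -95.5  317.5]
s [  19.8  -10.2    7.2  -52.4   -4.  -155.6]
t [   1.1    6.8    3.2   39.9  -17.5 -143.5]
sh [ 13.5  35.5   2.2  59.6 -22.7  -0.2]
[]
O [0.5191 0.0472] yaw -40.9 plat 0.1184 post [0.2444 0.0726] mark 0.0907 cost 5843.2
pointer-mark mm 23.698362896829 +- 0.8733899839379538
ob1 [-1.000e-01 -5.060e+01 -3.190e+01 -1.384e+02 -5.210e+01  1.800e+01]
sh [ 0.1 50.6  2.7 54.5 -0.1 -0.3]
[]
O [ 0.5101 -0.0207] yaw -14.17 plat 0.089 post [0.1986 0.0892] mark 0.0894 cost 22.5
pointer-mark mm -4.467356016543494 +- 2.570972200807502
s [ 1.3 -0.1  2.2 -0.5  7.5  1. ]
t [-1.3  0.1 -0.4 -0.4  6.1 -0.8]
[]
```

I mislabelled a corner: in ob1 the right-hand corner is c4. I'll fix that and rerun.

```bash
python3 - <<'E'
from ba import *
import pickle
views,obs=pickle.load(open('ba.pkl','rb'));obs['ob1']['c4']=obs['ob1'].pop('c3')
pickle.dump((views,obs),open('ba.pkl','wb'))
run(views,obs);run(views,obs,st=.004,sr=.01)
run({k:views[k] for k in('ob1','sh')},obs)
E
```

```text
O [ 0.5173 -0.0206] yaw -14.21 plat 0.0852 post [0.1996 0.0904] mark 0.0908 cost 36.3
pointer-mark mm -9.594463838186352 +- 0.6908441048020522
ob1 [-1.9  0.5  0.2 -3.4 -2.1 -2.3]
s [3.5 0.1 2.5 0.3 2.5 2.3]
t [-0.3  0.1 -0.2  0.2  1.5 -1.9]
sh [-1.2 -0.7  0.  -0.8  1.3 -0. ]
[]
O [ 0.514  -0.0213] yaw -14.28 plat 0.0852 post [0.1997 0.0906] mark 0.0907 cost 28.1
pointer-mark mm -9.503438287359472 +- 0.7380137284894459
ob1 [-5.2  0.8 -0.6 -7.  -4.4 -4.2]
s [9.4 0.  5.3 0.1 8.5 2.8]
t [-0.9  0.3 -0.2 -0.1  3.3 -4.7]
sh [-3.4 -1.1  0.  -1.9  5.6 -0. ]
[]
O [ 0.5193 -0.0215] yaw -14.05 plat 0.0827 post [0.1977 0.0935] mark 0.091 cost 1.9
pointer-mark mm -12.391433702456794 +- 1.274037799791768
ob1 [-0.3  1.4  0.1 -0.  -0.5 -0.8]
sh [ 0.3 -1.4  0.  -1.5 -0.4  0. ]
[]
```

The combined fit puts the pointer 9.5 ± 0.7 mm below the mark. I'll wind 8.5 mm (255°) more and look again.

```bash
python3 - <<'E'
from h import *
a=float(open('ang').read())
arm.move_to([.56,.13,.19],RK);arm.move_to(kp(a,.125),RK);arm.move_l(kp(a),RK,feed=.2)
arm.grip(0.);w=arm.current_width();print('w',w,arm.current_force(),arm.current_t())
if .019<w<.025:
    a=wind(a,a-255,log=6)
    arm.grip(.044);arm.move_l(kp(a,.125),RK,feed=.25)
    arm.move_to([.56,.13,.19],RK);c,im=oblique('ob2');print(arm.current_t())
    s=arm.snapshot('scene');t=arm.snapshot('top');np.save('pics/s3.npy',s);np.save('pics/t3.npy',t)
    save('ob2c',cv2.resize(im[60:240,270:510],(800,600),interpolation=cv2.INTER_CUBIC))
E
```

```text
w 0.02081305860760161 [-0.73109218  1.13597771  8.04658583] 42.7333
-763 [ 1.8 -3.3  6.5] 0.0211 44.28
-853 [-4.  -0.8 10.9] 0.021 45.83
50.025
```

View pics/ob2.png

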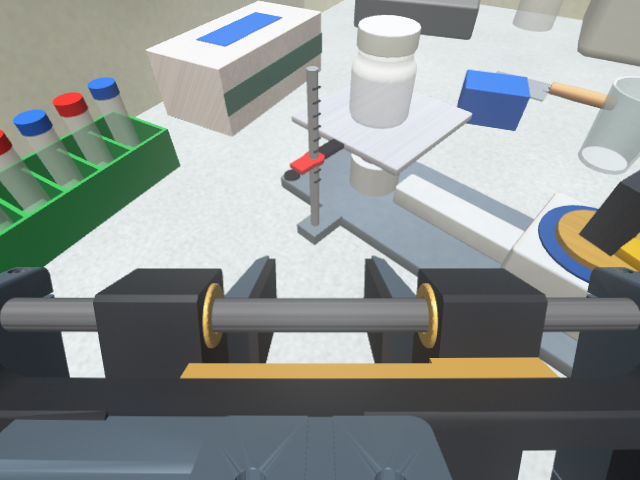

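View pics/ob2c.png

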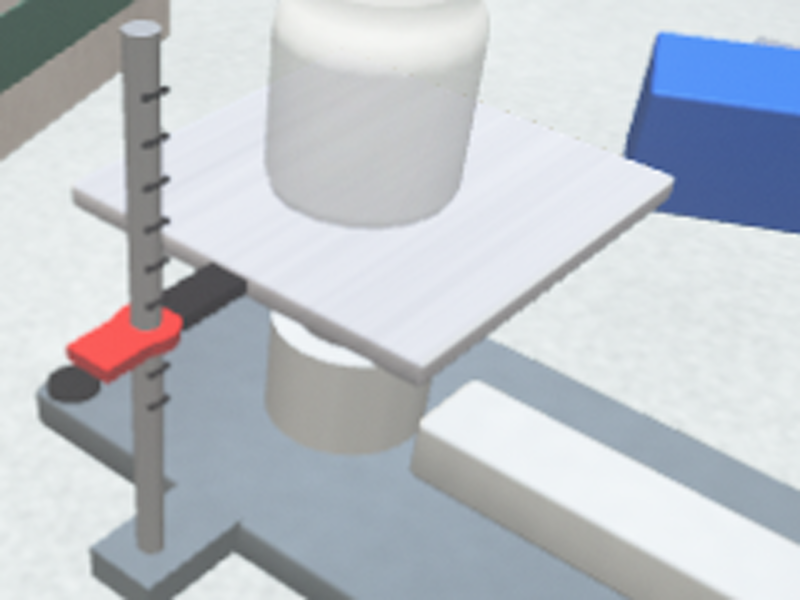

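```bash
python3 - <<'E'
from h import *
c,im=load('ob2');g=lambda x,y,w,h:cv2.resize(im[y:y+h,x:x+w],(400,300),interpolation=cv2.INTER_CUBIC)
save('ob2d',np.vstack([np.hstack([g(280,104,40,30),g(440,101,40,30)]),np.hstack([g(376,154,40,30),g(285,130,60,45)])]))
s=np.load('pics/s3.npy');t=np.load('pics/t3.npy')
save('p_s3',cv2.resize(s[275:365,235:355],(800,600),interpolation=cv2.INTER_CUBIC))
save('p_t3',cv2.resize(t[155:230,290:390],(800,600),interpolation=cv2.INTER_CUBIC))
E
```

```text
(no output)
```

View pics/ob2d.png

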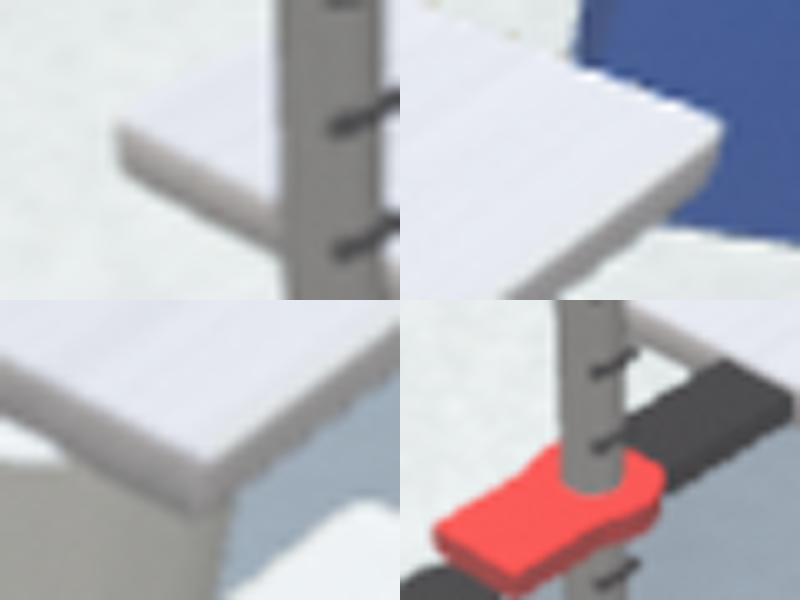

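View pics/p_s3.png

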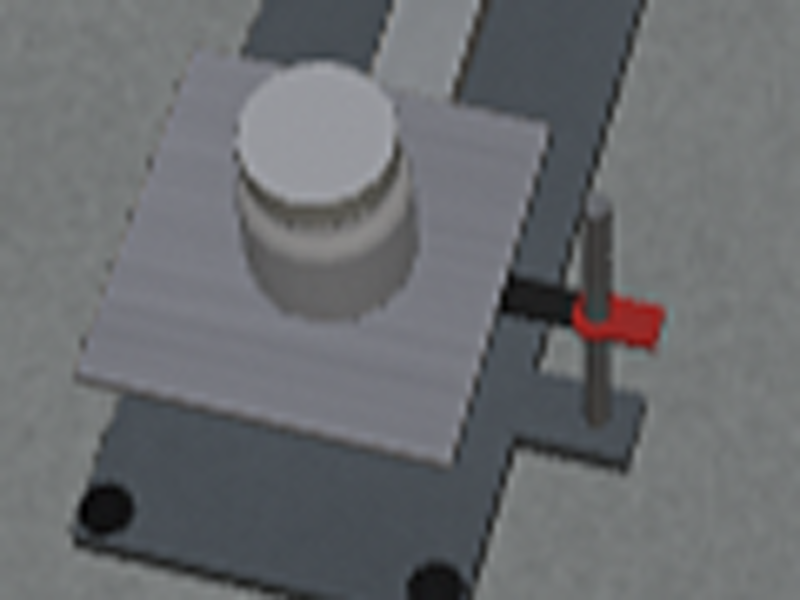

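View pics/p_t3.png

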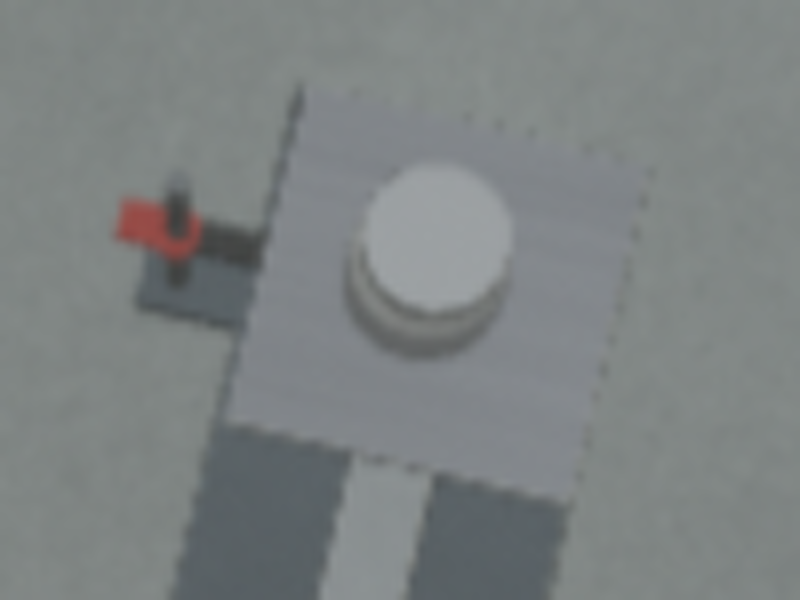

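```bash
python3 - <<'E'
from ba import *
import pickle
from meas import onplane,lift,ex,ey
views,obs=pickle.load(open('ba.pkl','rb'));c,_=load('ob2')
v={'ob2':c,'s':s,'t':t,'sh':views['sh']}
o=dict(ob2=dict(c2=(291.35,116.35),c1=(396.05,170.35),c4=(471.75,113.05),post=(312,67.8),foot=(314.6,223.6),ctop=(313.4,156.0)),
 s=dict(obs['s'],c1=S(549,122),c2=S(452,463),c3=S(78,375),c4=S(193,50)),t=dict(obs['t'],c1=T(230,422),c2=T(303,87),c3=T(648,170),c4=T(565,501)),sh=obs['sh'])
run(v,o);run(v,o,st=.004,sr=.01);run({k:v[k] for k in('s','t')},o)
run({k:v[k] for k in('ob2','sh')},o)
cp=lambda x,y:(285+x/6.667-.43,130+y/6.667-.43)
for n,q in dict(tl=(322,57),tr=(393,92),br=(393,118)).items(): print(n,onplane(c,cp(*q),ey,.06).round(4))
E
```

```text
O [ 0.5177 -0.0206] yaw -14.21 plat 0.0929 post [0.1998 0.0903] mark 0.0905 cost 40.9
pointer-mark mm -1.6080478991260945 +- 0.6840437971268999
ob2 [-1.8  0.7  0.5 -1.9 -3.  -2.3]
s [ 3.2 -0.1  2.  -0.   1.9  1.3]
t [-0.5  0.1  0.4 -0.1  0.6 -0.3]
sh [-1.  -0.7  0.  -0.8  1.  -0. ]
[]
O [ 0.5151 -0.0212] yaw -14.26 plat 0.0929 post [0.1998 0.0905] mark 0.0905 cost 34.8
pointer-mark mm -1.5884182278265435 +- 0.7266858260226905
ob2 [-4.5  0.9 -0.1 -4.3 -5.3 -3.7]
s [ 8.7 -0.4  4.1  0.   7.3  1.4]
t [-1.6  0.5  1.6 -0.7  1.8 -1.3]
sh [-2.6 -1.   0.  -1.7  4.4 -0. ]
[]
O [ 0.511  -0.0207] yaw -14.16 plat 0.0963 post [0.1992 0.0896] mark 0.0899 cost 28.5
pointer-mark mm 2.4523909322645836 +- 2.564782960648415
s [ 1.3 -0.1  1.8 -0.9  6.5 -0.1]
t [-1.3  0.1  0.4 -0.5  4.8  0.5]
[]
O [ 0.5195 -0.0213] yaw -14.1 plat 0.0906 post [0.1977 0.0931] mark 0.0908 cost 4.0
pointer-mark mm -4.167221893865481 +- 1.2532983108980915
ob2 [-0.5  1.3  0.3  1.4 -1.8 -0.9]
sh [ 0.5 -1.3  0.  -1.3 -0.5  0. ]
[]
tl [0.2056 0.06   0.0929]
tr [0.1936 0.06   0.0931]
br [0.1934 0.06   0.0894]
```

The estimates straddle level: −1.6 mm combined, +2.5 scene/top, −4.2 wrist only. I want a check that doesn't depend on depth. The pointer's top centreline, extended in the image, must meet the post axis at the pointer's height. I'll enlarge that area.

```bash
python3 - <<'E'
from h import *
c,im=load('ob2')
a=im[135:171,298:346].astype(float)
b=np.clip(255*(a/255)**.5,0,255).astype(np.uint8)
save('ptr',cv2.resize(b,(800,600),interpolation=cv2.INTER_CUBIC))
E
```

```text
(no output)
```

View pics/ptr.png

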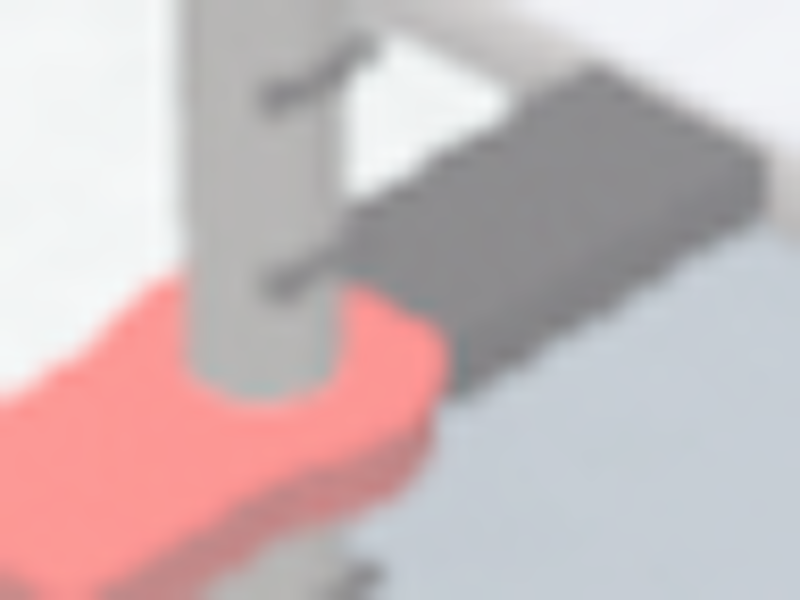

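The centreline meets the post axis at crop row 358, and the collar's top is there at 362. So the two are level to about 0.3 mm, and ±1 mm allowing for the post's sideways position. Applied to the previous view, the same test gave −8.5 mm, which matches the 8.5 mm since wound. Now to check the crank's seating.

```bash
python3 - <<'E'
from h import *
arm.move_to([.56,.13,.19],RK)
arm.move_to([.40,.10,.20],Rd(-25)); c,im=shot('fin'); s=arm.snapshot('scene');print(arm.current_t())
f=lambda q:cv2.resize(q,(400,300),interpolation=cv2.INTER_CUBIC)
save('finc',np.vstack([np.hstack([f(im),f(s)]),np.hstack([f(s[215:275,270:350]),f(s[275:365,235:355])])]))
E
```

```text
54.325
```

View pics/finc.png

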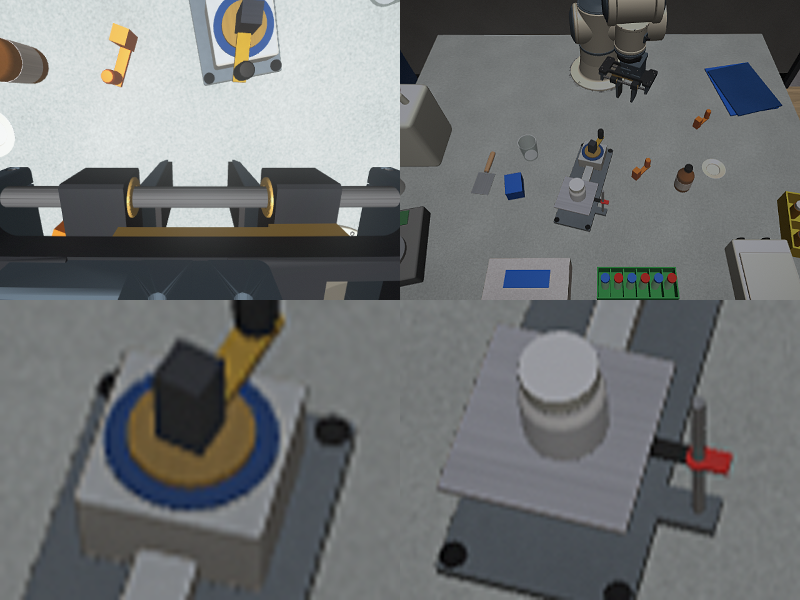

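```bash
python3 - <<'E'
from h import *
s=arm.get_calibration('scene')
print('hub low corner pred',proj(s,[[.536,-.0197,.075],[.519,-.0197,.123]]),'if 5 mm up',proj(s,[[.536,-.0197,.080]]),'seen (309.6,245) and top centre (307.8,226.5)')
print(arm.current_force().round(1));arm.sign_off();print(arm.current_t())
E
```

```text
hub low corner pred [[307.81075714 247.36092662]
 [307.33132435 228.97561242]] if 5 mm up [[307.74765505 246.1238343 ]] seen (309.6,245) and top centre (307.8,226.5)
[ 0.2 -0.6  0. ]
the job is handed in; nothing more can be done
the job is handed in; nothing more can be done
```

I put the crank on the shaft, pushed it home, wound it about 2.2 turns clockwise and handed the job in at about 54 s. The sign-off reports no verdict.

**Crank:**
- **First grasp missed:** the fingers closed on top of the hub without moving the crank, because the real fingertips sit about 30 mm short of the reported TCP. I found that offset by touching the bench, then gripped the hub properly.
- **Seating:** it slid on smoothly, and contact at the bottom came at the height expected for fully home.
- **After winding:** the pictures show the hub standing on the brass collar. The hub's two checked points in the scene camera are about 2.4 pixels higher than predicted. I took this as camera offset, since that camera's other points showed similar offsets and nothing pulled up on the crank. That check alone cannot rule out a lift of a few millimetres.

**Pointer against the mark:** the checks disagree slightly. The tolerance is ±4 mm.

| Check | Pointer relative to mark |
|---|---|
| Pointer centreline against the post (does not depend on depth) | about level, within 1 mm |
| All camera views combined | −1.6 mm |
| Scene and top cameras only | +2.5 ± 2.6 mm |
| Wrist camera only | −4.2 ± 1.3 mm (just outside) |

I relied on the first check; applied before the last 255° of winding, it showed 8.5 mm short, matching the 8.5 mm then wound.

**Everything else:** the jar stands on the platform, the bystanders look unmoved, and the arm is clear with the wrist force near zero.

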